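# Gang glass bars in the trim saw's cam-lock vise and empty its cut-off pan

### The arm

A 6-joint arm with a two-finger parallel gripper is mounted at the origin on the work surface. World frame = base frame: x ahead of the robot, y to its left, z up, the work surface at z = 0. Lengths are in m, angles in rad, forces in N, time in s.
With the tool pointing down it reaches from about 0.25 to 0.725 m from the base axis. Payload 4 kg.
Tool frame: the origin (TCP) lies midway between the tips of the shut fingers; the grasp point (between the pads) lies 19 mm behind it; z points along the fingers, y is the direction in which the jaws open and shut (so a half turn about z gives the same grasp; the last joint's range is limited). The gripper opens to 85 mm and grips with 20 to 120 N. Pads are 22 mm wide; open, the fingers measure 114 mm over their backs; the gripper's body (76 mm by 85 mm) begins 54 mm behind the grasp point. The pads swing forward as they close: fully open they stand 13 mm farther back than shut.
Start: joints at [-1.221, 0.241, 0.005, 1.335, 0, 1.571], TCP at [0.171, -0.47, 0.231] pointing down, gripper open.
Joint ranges: [-2.72, 2.72], [-1.05, 1.87], [-1.09, 1.28], [-1.99, 2.15], [-1.42, 1.44], [-3.14, 3.14]. Speed limits (rad/s): [2.79, 2.79, 3.14, 3.14, 3.14, 3.14].

### API

Orientations are given as a unit quaternion [x, y, z, w].
In Python, from workcell import bot, eyes, job gives the robot as it stands.
- The arm moves only by the shell command python3 -m crank 'ROWS'. ROWS is a JSON object of lists of equal length, an entry for each row: "dr": the turn, a rotation vector about the tool's x, y, z in rad, a list of three; "travel": the shift along the tool's x, y, z in m, a list of three; "hand": the finger opening in m, from 0 to 0.0854. In form: {"dr": [[wx, wy, wz], ...], "travel": [[x, y, z], ...], "hand": [hand, ...]}. A call has 1 to 10 rows; each row is the pose to reach, as a shift and turn from the pose commanded when the call began, along the tool's axes at that moment; what a row does not reach only later rows make up. A row lasts 1/8 s, in which the tool goes at most 62.5 mm and 10.7 degrees, less where a joint would pass 70% of its speed; a pose out of reach is approached as far as the arm can. A call with a gripper value outside its range is refused whole. The fingers move at their own pace and stop on an object; the grip force is fixed at half the most. Time passes only in rows, so rows that repeat a pose let the fingers close. It gives the time, the measured TCP pose, the force and the opening at its end, in the units of the state.
- bot.get_obs(): the state, without advancing time (a new reading comes with each control period).
- eyes.camera(name): name is "scene" or "side" or "wrist"; returns a dict with "color" (420x560x3 uint8, red, green, blue), "K" (3x3 intrinsics, pixels), "R" (3x3) and "t" (3): a world point X has camera coordinates R X + t; the wrist camera has in their place "T_tool_cam" (4x4, takes a point from camera to tool coordinates, whose origin is the TCP and whose axes are the flange's). Camera axes: x right, y down, z forward; pixel columns grow to the right and rows downward; lengths in m; the calibration is good to about 2 mm. The wrist camera is an equidistant fisheye: a pixel r from the principal point sees the ray r / f radians off the axis. A picture is of the moment at which its call begins: read the wrist's pose just before it. There is no depth.
- job.job_done(): hands the job in, once; it reports no verdict.
The state is a dict: "clock": time; "joint_pos": joint angles; "joint_vel": joint speeds; "tau": joint torques, N m; "eef_pos": TCP position; "tool_rot": TCP orientation; "ft_force": force on the tool from outside, world axes, zero at the start; "ft_torque": the same for the moment, N m; "grip_width": finger opening in m.
Only numpy, scipy, OpenCV 4.12 (cv2) and the standard library are available. Lean on these libraries where they do the work, as an engineer would, in place of code of your own. Each camera call takes 0.05 s, during which the arm holds its last target.

### The job

Set the trim saw up for the next cut: flip the vise's cam lever up, open the sliding jaw and lay all the long glass bars side by side on the vise bed, flat, their long sides parallel to the jaw faces and their middles in line with the jaws; then slide the jaw up snug so that no gap is left between the fixed jaw, the bars and the sliding jaw, and flip the lever right down again to lock it. Also tip all the short cut-offs out of the scoop pan into the grey tub, and put the empty pan back flat on its mat beside the saw, handle outwards as it was. Leave the other things on the bench where they are.

Things in the scene. Friction and masses are not known exactly. Their poses are not given: they have to be found in the camera images.
- saw: bench trim saw, bolted down: green housing 250 mm deep (x), 360 mm wide (y), table top 76 mm above the bench, front to -x. Origin at the centre of its underside. Hood and motor are at its back left: hood top 138 mm above the bench, 75 to 175 mm from the origin along +y, 39 to 73 mm along +x. On the table a dark vise bed, surface 84 mm above the bench; the jaws face each other along the saw's y
- fixed_face (a point): foot of the fixed jaw's face, at the middle of its width, on the bed surface (84 mm above the bench); axes as the saw's. Bars go on its -y side. The fixed jaw is 36 mm wide (x), 24 mm thick and 30 mm high
- jaw (a joint): opening between the jaws in m: 0 = shut, 0.15 = fully open. The sliding jaw opens along the saw's -y. Starts open by 20 to 40 mm. Freed, it slides with 2 to 6 N (it is heavy, about 2 kg) and stays where left; locked, it holds against about 25 N. It can be slid by the lever grip with the lever standing up: the lever is stiff sideways
- jaw_face (a point): foot of the sliding jaw's face, at the middle of its width, on the bed surface; axes as the saw's, +y towards the fixed jaw. The sliding jaw is 36 mm wide (x) and 30 mm high, with its cam bracket 40 mm deep (towards -y)
- lever (a joint): cam lever on the back of the sliding jaw, in rad: 0 = down towards the saw's front (-x), jaw locked; 1.5 = standing, just past vertical, jaw free. The lever's angle above level is 0.25 rad more than this value. The cam bears below about 0.9, more firmly towards 0. It takes 2 to 10 N at the grip and stays where left
- lever_knob (a point): centre of the black T-grip, a barrel 28 mm long (along the saw's y) and 22 mm in diameter, on the end of the cam lever, 85 mm from its hinge axis. The hinge runs parallel to the saw's y, 26 mm behind (-y of) the sliding jaw's face, at the middle of its width, 11 mm above the bed. Lever down, the grip is in front (-x) of the hinge and 32 mm above the bed; standing, straight above it
- pan: aluminium scoop pan, 124 mm long (x), 100 mm wide, sheet 3 mm thick, walls 28 mm high on three sides, open at its +x end (the lip, 62 mm from the origin); a wooden handle bar 16 mm wide, 14 mm high sticks out 62 mm from the back wall along -x. 200 g. Origin at the centre of its underside. Starts on the rubber mat at the saw's right side, lip towards the saw
- pan_handle (a point): grip point in the middle of the pan's handle, 96 mm behind the pan's origin (-x) and 24 mm above its underside; axes as the pan's
- pan_place (a point): where the pan's origin belongs: on the black rubber mat (4 mm thick) at the saw's right (-y) side; axes as the saw's. In place the pan's x axis points along the saw's +y, handle away from the saw
- tub: grey plastic cullet tub, open on top, 170 mm (x) by 150 mm (y) outside, 70 mm high, walls and floor 4 mm, 0.5 kg, loose on the bench at the right. Origin at the centre of its underside
- bar1: bar of white opal glass, 54 mm long (its x axis), 24 mm wide (y), 20 mm high, 65 g; origin at the centre of its underside. Starts lying flat on the bench, in front of the pan and saw. Two to four of bar1..bar4 are there; the others are absent (None)
- bar2: bar of white opal glass, 54 mm long (its x axis), 24 mm wide (y), 20 mm high, 65 g; origin at the centre of its underside. Starts lying flat on the bench, in front of the pan and saw. Two to four of bar1..bar4 are there; the others are absent (None)
- bar3: bar of white opal glass, 54 mm long (its x axis), 24 mm wide (y), 20 mm high, 65 g; origin at the centre of its underside. Starts lying flat on the bench, in front of the pan and saw. Two to four of bar1..bar4 are there; the others are absent (None)
- bar4: bar of white opal glass, 54 mm long (its x axis), 24 mm wide (y), 20 mm high, 65 g; origin at the centre of its underside. Starts lying flat on the bench, in front of the pan and saw. Two to four of bar1..bar4 are there; the others are absent (None)
- cut1: cut-off slice of the same white glass, 24 x 20 x 14 mm high, about 17 g; origin at the centre of its underside. Starts lying in the pan. Three to five of cut1..cut5 are there; the others are absent (None)
- cut2: cut-off slice of the same white glass, 24 x 20 x 14 mm high, about 17 g; origin at the centre of its underside. Starts lying in the pan. Three to five of cut1..cut5 are there; the others are absent (None)
- cut3: cut-off slice of the same white glass, 24 x 20 x 14 mm high, about 17 g; origin at the centre of its underside. Starts lying in the pan. Three to five of cut1..cut5 are there; the others are absent (None)
- cut4: cut-off slice of the same white glass, 24 x 20 x 14 mm high, about 17 g; origin at the centre of its underside. Starts lying in the pan. Three to five of cut1..cut5 are there; the others are absent (None)
- cut5: cut-off slice of the same white glass, 24 x 20 x 14 mm high, about 17 g; origin at the centre of its underside. Starts lying in the pan. Three to five of cut1..cut5 are there; the others are absent (None)
- paddle: bystander: graphite marver paddle with wooden handle, 150 mm long, 18 mm high, lying on the bench
- jar: bystander: small jar with white cap, 60 mm diameter, 75 mm high
- tape: bystander: roll of paper tape, 90 mm diameter, 24 mm high, lying flat
- puck: bystander: cork puck, 44 mm diameter, 20 mm high
Not all that is in view belongs to the job. Leave any black or pink look-alike of the bar4 alone.

How it is judged:
By the outcome, as a careful person would: the job done as asked, in the order asked, and still so for the second after the job is handed in, with the robot touching nothing.
Of bar1, bar2, bar3, bar4 only 2 to 4 are there at a start; the rules pass over those that are not, and their reading is None.
Of cut1, cut2, cut3, cut4, cut5 only 3 to 5 are there at a start; the rules pass over those that are not, and their reading is None.
At some moment in a run one of bar1, bar2, bar3, bar4, tub may be knocked a few centimetres aside while the robot is not near it.
It also fails if it takes over 210 s, if anything falls off the work surface, if the arm or the gripper's body presses on something with over 40 N, if the wrist force passes 120 N, or if a joint passes its speed limit or range.

## Working session

There is one attempt and no reset: what is moved stays moved. The work goes in short steps, Python scripts to look and compute and a shell command to move; the robot and the scene stay as the last step left them, time stands still between calls to the robot, and variables do not carry over. Pictures are saved under pics/ and viewed, and the job is handed in when it is done.

```bash
ls; mkdir -p pics; python3 - <<'E'
from workcell import bot, eyes, job
import cv2
print(bot.get_obs())
for n in ("scene","side","wrist"):
    c=eyes.camera(n); cv2.imwrite(f"pics/{n}0.png",c["color"][:,:,::-1])
    print(n,{k:v for k,v in c.items() if k!="color"})
E
```

```text
pics
{'clock': 0.0, 'joint_pos': array([-1.22096884e+00,  2.41364803e-01,  3.69919889e-03,  1.33519837e+00,
       -3.71119511e-06,  1.57080951e+00]), 'joint_vel': array([-1.66601737e-05, -1.44581276e-03, -6.33240053e-04, -3.21583400e-04,
       -8.10828745e-04, -1.11749949e-03]), 'tau': array([ 1.38797430e-03, -3.72321868e+01,  2.52406669e+01,  1.70319871e-02,
        9.70013002e-05, -2.07050999e-05]), 'eef_pos': array([ 0.17114625, -0.46911176,  0.23042747]), 'tool_rot': array([ 9.84742173e-01,  1.74016618e-01, -1.81743674e-04, -1.01772719e-03]), 'ft_force': array([-0.04846357,  0.44585274, -0.56131332]), 'ft_torque': array([-0.02197866,  0.06811805, -0.0213508 ]), 'grip_width': 0.08515407184620137}
scene {'K': array([[463.38784737,   0.        , 273.32207697],
       [  0.        , 463.38784737, 210.96472026],
       [  0.        ,   0.        ,   1.        ]]), 'R': array([[-0.5278487 ,  0.84917833, -0.01648974],
       [ 0.68599895,  0.41480856, -0.59777864],
       [-0.50078058, -0.32684862, -0.8014916 ]]), 't': array([ 0.29839802, -0.25778594,  1.34352298])}
side {'K': array([
[... 171 characters left out ...]
1, -0.58009273, -0.00581205],
       [-0.40374289,  0.57404764, -0.71236296],
       [ 0.41657297, -0.57789423, -0.70178717]]), 't': array([0.39546926, 0.29835853, 0.65384753])}
wrist {'K': array([[325.1922621 ,   0.        , 276.59561313],
       [  0.        , 325.1922621 , 212.13178227],
       [  0.        ,   0.        ,   1.        ]]), 'T_tool_cam': array([[-4.97236154e-04, -9.60998848e-01, -2.76551924e-01,
         7.00906007e-02],
       [ 9.99999871e-01, -5.07470003e-04, -3.45613280e-05,
         6.18075404e-04],
       [-1.07128409e-04, -2.76551905e-01,  9.60998976e-01,
        -1.42269196e-01],
       [ 0.00000000e+00,  0.00000000e+00,  0.00000000e+00,
         1.00000000e+00]])}
```

View pics/scene0.png

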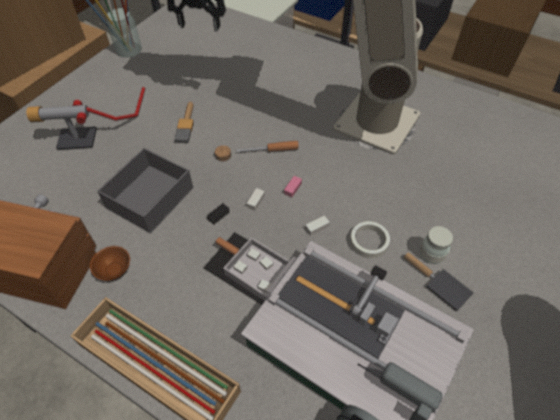

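View pics/side0.png

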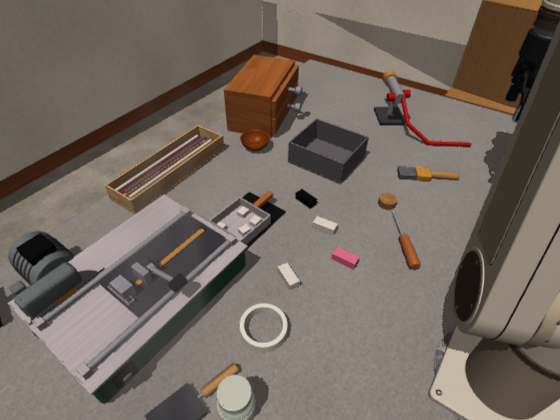

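View pics/wrist0.png

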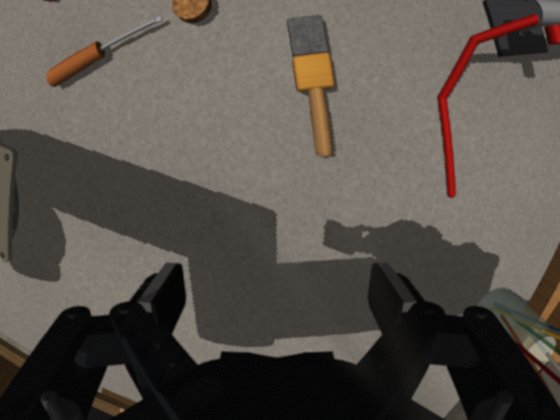

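The pictures show two white bars, at scene pixels (256,198) and (317,224). There are also a pink and a black look-alike, four cut-offs in the pan near (255,265), the tub at (147,188), and the saw with its lever grip near (378,273). Next I'll write the helpers and measure.

```bash
cat > h.py <<'E'
from workcell import bot, eyes, job
import numpy as np, cv2
from scipy.spatial.transform import Rotation as Rn
def pose():
    o=bot.get_obs(); return np.array(o["eef_pos"]),Rn.from_quat(o["tool_rot"]).as_matrix(),o
class Cam: pass
def shot(n,save=None,scale=1,crop=None):
    p,R,o=pose(); d=eyes.camera(n); c=Cam(); c.n=n; c.im=d["color"][:,:,::-1].copy(); c.K=d["K"]
    if n=="wrist":
        T=d["T_tool_cam"]; c.o=p+R@T[:3,3]; c.A=R@T[:3,:3]
    else:
        c.A=d["R"].T; c.o=-d["R"].T@d["t"]
    if save: 
        im=c.im if crop is None else c.im[crop[1]:crop[3],crop[0]:crop[2]]
        cv2.imwrite("pics/"+save,cv2.resize(im,None,fx=scale,fy=scale,interpolation=cv2.INTER_CUBIC))
    return c
def ray(c,u,v):
    x=(u-c.K[0,2])/c.K[0,0]; y=(v-c.K[1,2])/c.K[1,1]
    if c.n=="wrist":
        r=np.hypot(x,y); s=np.sin(r)/r if r>1e-9 else 1; d=np.array([x*s,y*s,np.cos(r)])
    else: d=np.array([x,y,1.])
    d=c.A@d; return d/np.linalg.norm(d)
def onz(c,u,v,z):
    d=ray(c,u,v); return c.o+d*(z-c.o[2])/d[2]
def tri(a,ua,b,ub):
    da,db=ray(a,*ua),ray(b,*ub)
    M=np.stack([da,-db],1); s=np.linalg.lstsq(M,b.o-a.o,rcond=None)[0]
    pa,pb=a.o+s[0]*da,b.o+s[1]*db
    return (pa+pb)/2,np.linalg.norm(pa-pb)
def proj(c,X):
    d=c.A.T@(np.array(X)-c.o)
    if c.n=="wrist":
        h=np.hypot(d[0],d[1]); t=np.arctan2(h,d[2]); xy=d[:2]/max(h,1e-9)*t
    else: xy=d[:2]/d[2]
    return c.K[:2,:2]@xy+c.K[:2,2]
def down(yaw):
    # tool z down; tool y axis direction in world at angle yaw
    y=np.array([np.cos(yaw),np.sin(yaw),0]); z=np.array([0,0,-1.]); return np.stack([np.cross(y,z),y,z],1)
def rel(P,Rt):
    p,R,o=pose(); dr=Rn.from_matrix(R.T@Rt).as_rotvec(); t=R.T@(np.array(P)-p)
    print("travel",np.round(t,4),"dr",np.round(dr,4),"|dr|deg",round(np.degrees(np.linalg.norm(dr)),1)); return t,dr
def st():
    p,R,o=pose(); print("t",round(o["clock"],2),"p",np.round(p,4),"yawY",round(np.degrees(np.arctan2(R[1,1],R[0,1])),2),"z",np.round(R[:,2],3),"f",np.round(o["ft_force"],1),"w",round(o["grip_width"],4),"q",np.round(o["joint_pos"],2))
E
python3 - <<'E'
from h import *
s=shot("scene","s1a.png",3,(200,170,460,370)); d=shot("side","d1a.png",3,(10,160,300,400))
for c in (s,d):
    hsv=cv2.cvtColor(c.im,cv2.COLOR_BGR2HSV)
    m=((hsv[...,2]>185)&(hsv[...,1]<45)).astype(np.uint8)
    for k in cv2.findContours(m,cv2.RETR_EXTERNAL,cv2.CHAIN_APPROX_NONE)[0]:
        if 15<cv2.contourArea(k)<500:
            r=cv2.minAreaRect(k); print(c.n,np.round(r[0],1),np.round(r[1],1),round(r[2]),cv2.contourArea(k),np.round(onz(c,*r[0],.02),3))
E
```

```text
scene [263.5 284. ] [5.4 5.8] 27 23.5 [0.62  0.009 0.02 ]
scene [240.1 265.4] [7.2 5.5] 34 30.0 [ 0.609 -0.061  0.02 ]
scene [266.5 261.5] [7.1 5.7] 45 32.0 [ 0.569 -0.015  0.02 ]
scene [253.5 252.7] [7.2 5.5] 34 30.5 [ 0.565 -0.053  0.02 ]
scene [317.5 223. ] [ 5.8 18.8] 63 91.0 [0.416 0.032 0.02 ]
scene [255.2 196.8] [ 6.1 16. ] 32 74.5 [ 0.426 -0.14   0.02 ]
side [544.  409.5] [19. 30.] 90 262.5 [-0.061  0.016  0.02 ]
side [288.  273.2] [23.  10.3] 56 195.5 [0.416 0.03  0.02 ]
side [243.9 227.8] [6.3 9.6] 59 46.0 [ 0.571 -0.018  0.02 ]
side [221.2 224. ] [6.4 4.2] 34 17.5 [0.622 0.003 0.02 ]
side [324.8 222.7] [22.  7.] 21 127.0 [ 0.425 -0.14   0.02 ]
side [254.5 219. ] [6.4 9.2] 45 47.0 [ 0.567 -0.055  0.02 ]
side [242.2 209.7] [6.2 8.6] 53 38.5 [ 0.611 -0.063  0.02 ]
```

View pics/s1a.png

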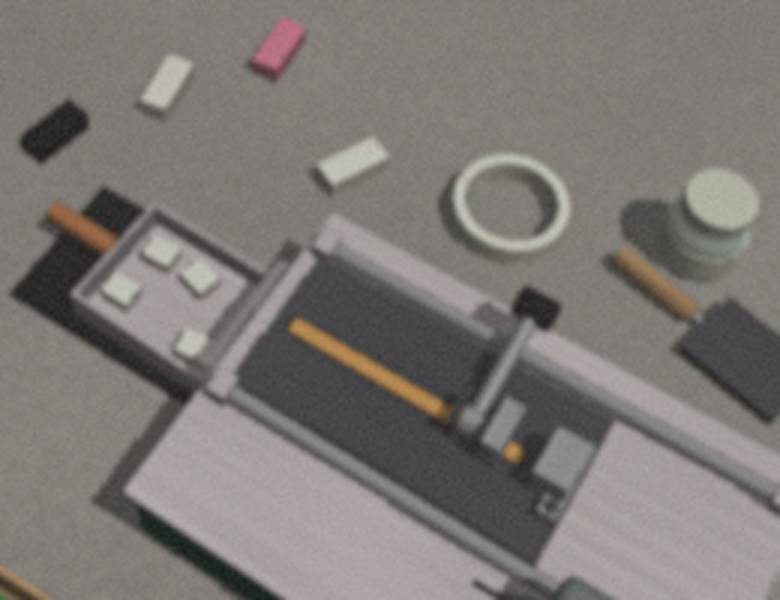

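View pics/d1a.png

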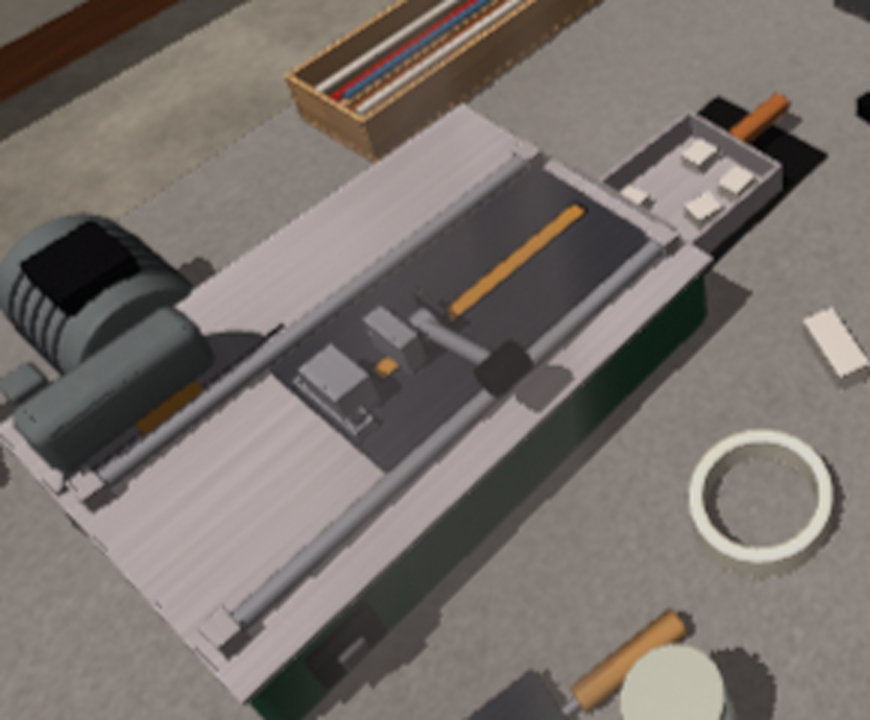

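```bash
python3 - <<'E'
from h import *
s=shot("scene"); d=shot("side")
S=lambda x,y:(200+x/3,170+y/3); D=lambda x,y:(10+x/3,160+y/3)
for n,a,b in [("knob",(537,306),(503,367)),("frontright table corner",(335,217),(710,257)),("strip start",(296,325),(580,210)),("jaw top c",(507,415),(390,330)),("fixed top c",(568,448),(335,370)),
 ("handle end",(52,210),(783,103)),("pan backL corner top",(155,210),(780,165)),("pan backR corner",(80,295),(690,118)),("railF r end",(322,235),(668,243)),("rail B r end",(222,385),(530,155))]:
    X,e=tri(s,S(*a),d,D(*b)); print(n,np.round(X,4),round(e,4))
E
```

```text
knob [0.5229 0.2203 0.1216] 0.0016
frontright table corner [0.502  0.0588 0.0746] 0.0055
strip start [0.5978 0.0816 0.0826] 0.0038
jaw top c [0.601  0.2369 0.1157] 0.0008
fixed top c [0.6027 0.277  0.1189] 0.0019
handle end [ 0.5821 -0.1429  0.0255] 0.0012
pan backL corner top [ 0.5404 -0.0763  0.0281] 0.0068
pan backR corner [ 0.6329 -0.0806  0.0277] 0.0029
railF r end [0.5278 0.0655 0.0834] 0.0044
rail B r end [0.6633 0.063  0.0845] 0.003
```

```bash
python3 - <<'E'
from h import *
s=shot("scene","s2.png",5,(90,140,210,235)); d=shot("side","d2.png",5,(275,115,385,195))
E
```

```text
(no output)
```

View pics/s2.png

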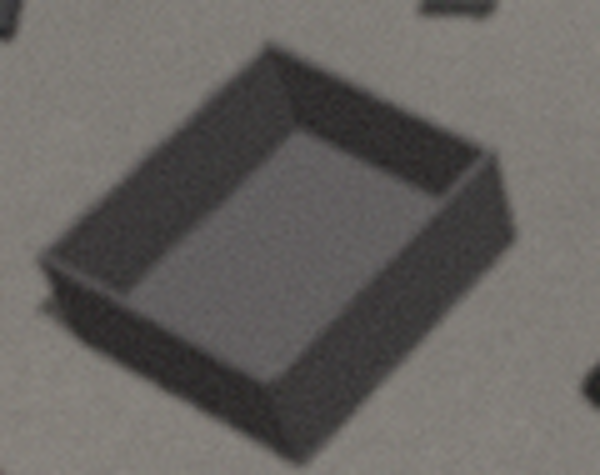

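View pics/d2.png

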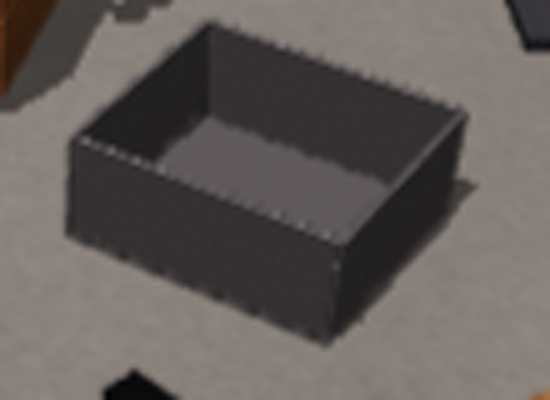

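```bash
python3 - <<'E'
from h import *
s=shot("scene"); d=shot("side")
S=lambda x,y:(90+x/5,140+y/5); D=lambda x,y:(275+x/5,115+y/5)
for p in [(270,43),(495,150),(270,385),(42,258)]: print("s",np.round(onz(s,*S(*p),.07),3))
for p in [(212,22),(465,112),(340,243),(75,140)]: print("d",np.round(onz(d,*D(*p),.07),3))
X=tri(s,S(270,385),d,D(75,140)); print(X)
E
```

```text
s [ 0.474 -0.449  0.07 ]
s [ 0.472 -0.303  0.07 ]
s [ 0.64  -0.303  0.07 ]
s [ 0.64  -0.447  0.07 ]
d [ 0.631 -0.451  0.07 ]
d [ 0.469 -0.451  0.07 ]
d [ 0.47  -0.305  0.07 ]
d [ 0.632 -0.304  0.07 ]
(array([ 0.63618194, -0.308975  ,  0.06360971]), np.float64(0.003512155184203128))
```

```bash
python3 - <<'E'
from h import *
st(); rel((.48,.2,.30),down(np.pi/2)); rel((.48,.2,.30),down(np.radians(10)))
E
```

```text
t 0.55 p [ 0.1714 -0.4697  0.2313] yawY -69.96 z [ 0. -0. -1.] f [0.1 0.6 0. ] w 0.0851 q [-1.22  0.24  0.    1.34  0.    1.57]
travel [ 0.5195 -0.5234 -0.0687] dr [ 0.      0.     -2.7918] |dr|deg 160.0
travel [ 0.5195 -0.5234 -0.0687] dr [ 0.     -0.     -1.3955] |dr|deg 80.0
```

```bash
python3 -m crank '{"dr":[[0,0,-1.8],[0,0,-1.8],[0,0,-1.8],[0,0,-1.8],[0,0,-1.8],[0,0,-1.8],[0,0,-1.8],[0,0,-1.8],[0,0,-1.8],[0,0,-1.8]],"travel":[[0.52,-0.52,-0.07],[0.52,-0.52,-0.07],[0.52,-0.52,-0.07],[0.52,-0.52,-0.07],[0.52,-0.52,-0.07],[0.52,-0.52,-0.07],[0.52,-0.52,-0.07],[0.52,-0.52,-0.07],[0.52,-0.52,-0.07],[0.52,-0.52,-0.07]],"hand":[0.085,0.085,0.085,0.085,0.085,0.085,0.085,0.085,0.085,0.085]}'; python3 - <<'E'
from h import *
st(); rel((.47,.2,.30),down(np.pi/2))
E
```

```text
clock: 1.8
eef_pos: [0.4345, 0.0965, 0.2911]
tool_rot: [0.474, 0.881, 0.0, 0.001]
ft_force: [1.0, -1.0, 0.1]
grip_width: 0.0851
t 1.8 p [0.4345 0.0965 0.2911] yawY 33.44 z [ 0.001 -0.    -1.   ] f [ 1.  -1.   0.1] w 0.0851 q [ 0.22  0.11  0.    1.46 -0.    1.21]
travel [ 0.0668  0.0867 -0.0089] dr [ 5.000e-04  1.200e-03 -9.871e-01] |dr|deg 56.6
```

```bash
python3 -m crank '{"dr":[[0,0,-0.987],[0,0,-0.987],[0,0,-0.987],[0,0,-0.987],[0,0,-0.987],[0,0,-0.987],[0,0,-0.987]],"travel":[[0.067,0.087,-0.009],[0.067,0.087,-0.009],[0.067,0.087,-0.009],[0.067,0.087,-0.009],[0.067,0.087,-0.009],[0.067,0.087,-0.009],[0.067,0.087,-0.009]],"hand":[0.085,0.085,0.085,0.085,0.085,0.085,0.085]}'; python3 - <<'E'
from h import *
st(); w=shot("wrist","w1.png",1.4)
E
```

```text
clock: 2.68
eef_pos: [0.47, 0.1981, 0.2995]
tool_rot: [0.003, 1.0, 0.0, -0.0]
ft_force: [1.1, 0.5, -0.3]
grip_width: 0.0851
t 2.67 p [0.47   0.1981 0.2995] yawY 89.69 z [-0.  0. -1.] f [ 1.1  0.5 -0.3] w 0.0851 q [0.4  0.24 0.18 1.51 0.   0.4 ]
```

View pics/w1.png

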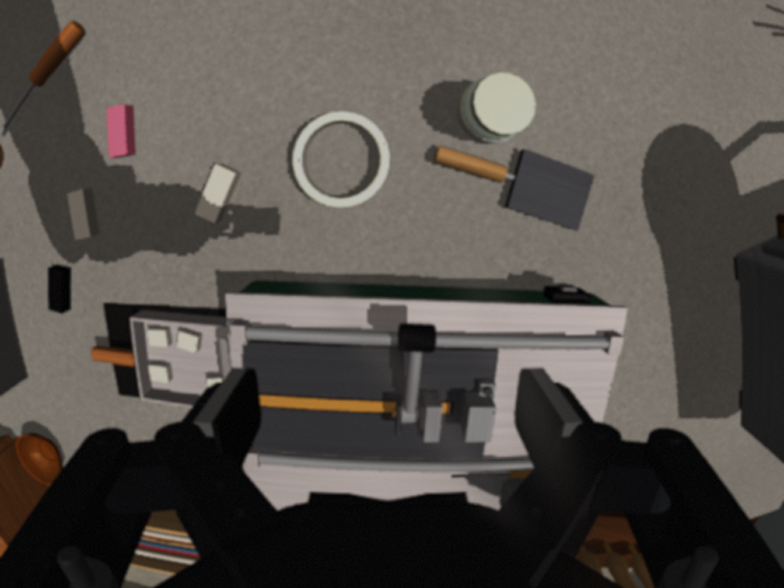

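```bash
python3 - <<'E'
from h import *
w=shot("wrist","w2.png",4,(255,200,395,345))
E
```

```text
(no output)
```

View pics/w2.png

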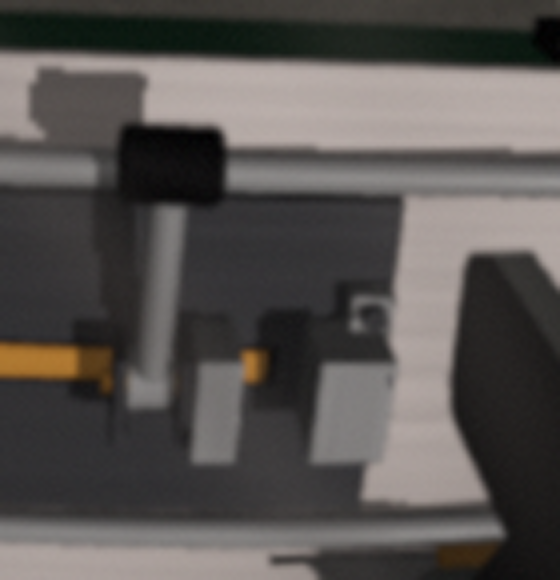

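```bash
python3 - <<'E'
from h import *
w=shot("wrist"); s=shot("scene"); 
W=lambda x,y:(255+x/4,200+y/4); S=lambda x,y:(200+x/3,170+y/3)
print("knob tri",tri(w,W(172,165),s,S(537,306)))
print("knob L/R", onz(w,*W(122,165),.116),onz(w,*W(222,165),.116))
for n,p,z in [("jaw TL",(195,360),.114),("jaw TR",(243,360),.114),("jaw BR",(238,463),.114),("jaw BL",(192,463),.114),
 ("fix TL",(322,362),.114),("fix BL",(310,463),.114),("fix TR",(392,362),.114),("fix BR",(382,463),.114),("bedcorner",(403,200),.084),("bedcorner2",(362,500),.084),("hinge",(148,390),.1),("rail L",(5,165),.09),("rail R",(540,170),.09),("brail L",(10,530),.09),("brail R",(480,528),.09)]:
    print(n,np.round(onz(w,*W(*p),z),4))
print(np.round(proj(s,onz(w,*W(322,362),.114)),1), np.round(proj(s,onz(w,*W(310,463),.114)),1))
E
```

```text
knob tri (array([0.5238151 , 0.22035832, 0.12248367]), np.float64(0.0015424456828511807))
knob L/R [0.52632762 0.20659364 0.116     ] [0.52660525 0.23355275 0.116     ]
jaw TL [0.588 0.228 0.114]
jaw TR [0.5883 0.2419 0.114 ]
jaw BR [0.6246 0.2422 0.114 ]
jaw BL [0.6242 0.2282 0.114 ]
fix TL [0.5898 0.2653 0.114 ]
fix BL [0.6256 0.2643 0.114 ]
fix TR [0.5907 0.2864 0.114 ]
fix BR [0.6269 0.2869 0.114 ]
bedcorner [0.5514 0.2931 0.084 ]
bedcorner2 [0.6628 0.2896 0.084 ]
hinge [0.6063 0.2153 0.1   ]
rail L [0.5362 0.1734 0.09  ]
rail R [0.5403 0.3343 0.09  ]
brail L [0.6677 0.1708 0.09  ]
brail R [0.6739 0.3317 0.09  ]
[385.4 311.5] [377.  326.7]
```

```bash
python3 - <<'E'
from h import *
st(); rel((.5255,.2205,.15),down(np.radians(88.6))); rel((.5255,.2205,.100),down(np.radians(88.6)))
E
```

```text
t 2.88 p [0.47   0.198  0.2996] yawY 89.69 z [ 0.  0. -1.] f [ 0.2 -0.3 -0.2] w 0.0852 q [0.4  0.24 0.18 1.51 0.   0.4 ]
travel [-0.0553  0.0228  0.1496] dr [0.0001 0.     0.0191] |dr|deg 1.1
travel [-0.0553  0.0227  0.1996] dr [0.0001 0.     0.0191] |dr|deg 1.1
```

```bash
python3 -m crank '{"dr":[[0,0,0.019],[0,0,0.019],[0,0,0.019],[0,0,0.019],[0,0,0.019],[0,0,0.019],[0,0,0.019],[0,0,0.019],[0,0,0.019]],"travel":[[-0.055,0.023,0.05],[-0.055,0.023,0.10],[-0.055,0.023,0.15],[-0.055,0.023,0.175],[-0.055,0.023,0.198],[-0.055,0.023,0.198],[-0.055,0.023,0.198],[-0.055,0.023,0.198],[-0.055,0.023,0.198]],"hand":[0.085,0.085,0.085,0.085,0.085,0.06,0.02,0.02,0.02]}'; python3 - <<'E'
from h import *
st(); w=shot("wrist","w3.png",1.4)
E
```

```text
clock: 4.0
eef_pos: [0.5258, 0.2201, 0.1029]
tool_rot: [0.012, 1.0, -0.001, 0.001]
ft_force: [0.1, -3.3, 4.7]
grip_width: 0.0268
t 4.0 p [0.5258 0.2201 0.1029] yawY 88.58 z [ 0.002 -0.001 -1.   ] f [ 0.1 -3.3  4.7] w 0.0268 q [ 0.4   0.46 -0.02  1.09 -0.    0.42]
```

View pics/w3.png

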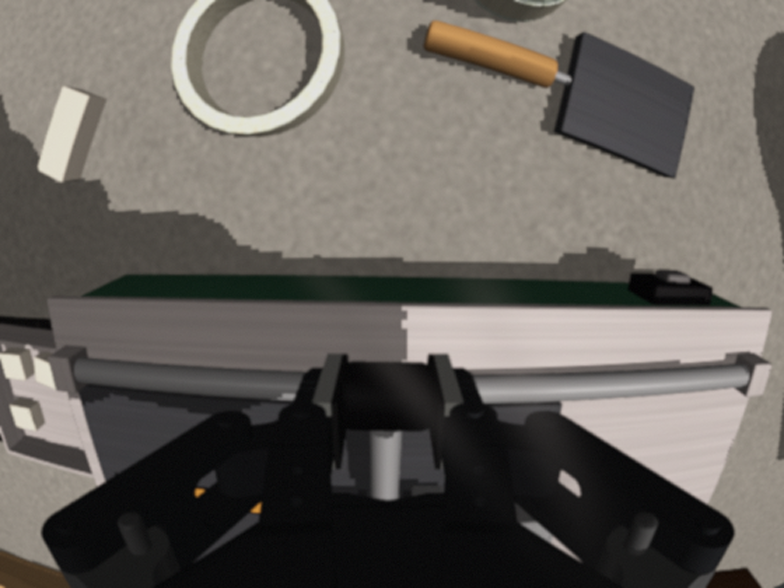

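The wrist view shows the grip barrel held between the pads at (385,395). Next I swing it along its arc about the hinge.

```bash
python3 -m crank '{"dr":[[0,0,0],[0,0,0],[0,0,0],[0,0,0]],"travel":[[-0.0041,0,-0.0121],[-0.0099,0,-0.0234],[-0.0174,0,-0.0338],[-0.0263,0,-0.0429]],"hand":[0.02,0.02,0.02,0.02]}'; python3 - <<'E'
from h import *
st()
E
```

```text
clock: 4.55
eef_pos: [0.5498, 0.2192, 0.1426]
tool_rot: [0.012, 1.0, -0.001, -0.003]
ft_force: [1.8, -2.0, -16.7]
grip_width: 0.0267
t 4.55 p [0.5498 0.2192 0.1426] yawY 88.62 z [-0.006 -0.002 -1.   ] f [  1.8  -2.  -16.7] w 0.0267 q [0.38 0.48 0.11 1.21 0.   0.4 ]
```

```bash
python3 -m crank '{"dr":[[0,0,0],[0,0,0],[0,0,0],[0,0,0],[0,0,0],[0,0,0],[0,0,0]],"travel":[[-0.0102,0,-0.0076],[-0.0214,0,-0.0137],[-0.0334,0,-0.018],[-0.0459,0,-0.0205],[-0.0586,0,-0.0211],[-0.0713,0,-0.0197],[-0.0733,0,-0.0195]],"hand":[0.02,0.02,0.02,0.02,0.02,0.02,0.02]}'; python3 - <<'E'
from h import *
st()
E
```

```text
clock: 5.42
eef_pos: [0.6228, 0.2189, 0.1642]
tool_rot: [0.012, 1.0, 0.0, -0.003]
ft_force: [-6.5, -1.7, -1.8]
grip_width: 0.0264
t 5.42 p [0.6228 0.2189 0.1642] yawY 88.67 z [-0.005  0.001 -1.   ] f [-6.5 -1.7 -1.8] w 0.0264 q [0.34 0.6  0.38 1.35 0.   0.36]
```

```bash
python3 -m crank '{"dr":[[0,0,0],[0,0,0],[0,0,0],[0,0,0],[0,0,0],[0,0,0],[0,0,0],[0,0,0],[0,0,0],[0,0,0]],"travel":[[0,-0.006,0],[0,-0.016,0],[0,-0.028,0],[0,-0.04,0],[0,-0.052,0],[0,-0.064,0],[0,-0.076,0],[0,-0.086,0],[0,-0.092,0],[0,-0.092,0]],"hand":[0.02,0.02,0.02,0.02,0.02,0.02,0.02,0.02,0.02,0.02]}'; python3 - <<'E'
from h import *
st()
E
```

```text
clock: 6.68
eef_pos: [0.6198, 0.1266, 0.1641]
tool_rot: [0.011, 1.0, 0.0, -0.003]
ft_force: [-5.7, -0.4, -3.7]
grip_width: 0.0263
t 6.67 p [0.6198 0.1266 0.1641] yawY 88.71 z [-0.005  0.001 -1.   ] f [-5.7 -0.4 -3.7] w 0.0263 q [0.2  0.54 0.28 1.31 0.   0.22]
```

```bash
python3 -m crank '{"dr":[[0,0,0],[0,0,0],[0,0,0],[0,0,0],[0,0,0],[0,0,0],[0,0,0],[0,0,0],[0,0,0],[0,0,0]],"travel":[[0,0,0],[0,0,0],[0,0,-0.03],[0,0,-0.08],[0.04,-0.03,-0.12],[0.08,-0.07,-0.14],[0.12,-0.11,-0.14],[0.16,-0.15,-0.14],[0.18,-0.17,-0.14],[0.18,-0.17,-0.14]],"hand":[0.06,0.08,0.08,0.08,0.08,0.08,0.08,0.08,0.08,0.08]}'; python3 - <<'E'
from h import *
st(); w=shot("wrist","w4.png",1.4); shot("side","d4.png",3,(10,160,300,400))
E
```

```text
clock: 7.92
eef_pos: [0.4383, -0.0402, 0.306]
tool_rot: [0.013, 1.0, -0.0, 0.002]
ft_force: [-0.1, 0.3, 0.1]
grip_width: 0.0802
t 7.92 p [ 0.4383 -0.0402  0.306 ] yawY 88.49 z [ 0.005 -0.    -1.   ] f [-0.1  0.3  0.1] w 0.0802 q [-0.09  0.1   0.02  1.49  0.   -0.07]
```

View pics/w4.png

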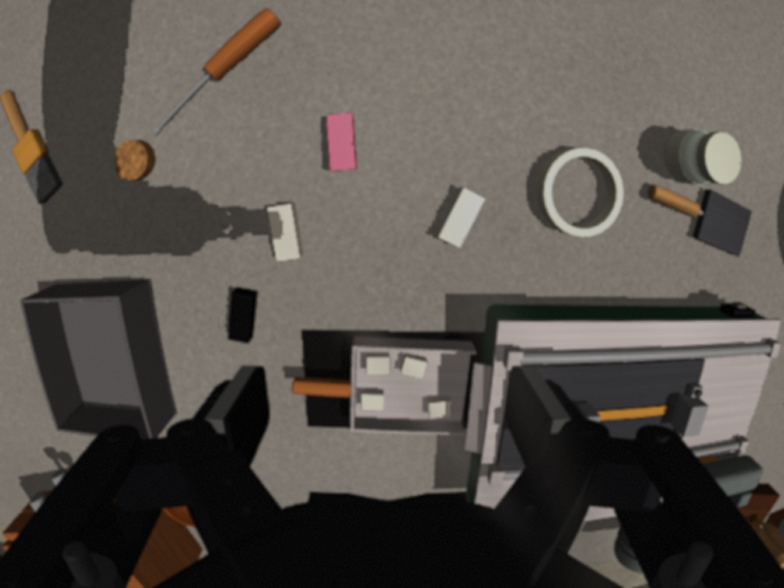

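View pics/d4.png

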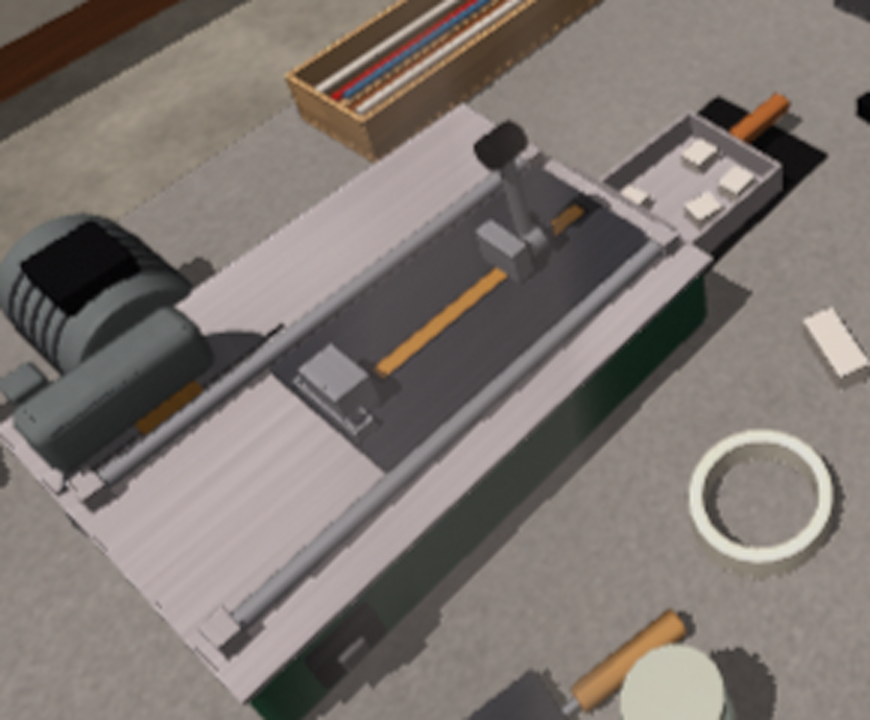

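The jaw is open and the lever is standing, with the grip at (500,145) in the side crop. The wrist view has the bars at (461,217) and (283,232).

```bash
cat > bars.py <<'E'
from h import *
def bars(c,z=.02,amin=60,v=150):
    hsv=cv2.cvtColor(c.im,cv2.COLOR_BGR2HSV)
    m=((hsv[...,2]>v)&(hsv[...,1]<45)).astype(np.uint8)
    for k in cv2.findContours(m,cv2.RETR_EXTERNAL,cv2.CHAIN_APPROX_NONE)[0]:
        if amin<cv2.contourArea(k)<3000:
            P=np.array([onz(c,*q,z)[:2] for q in k[:,0,:].astype(float)])
            r=cv2.minAreaRect((P*1000).astype(np.float32)); b=cv2.boxPoints(r)
            e=b[1]-b[0]; f=b[2]-b[1]; L=e if np.hypot(*e)>np.hypot(*f) else f
            if 35<max(r[1])<80 and min(r[1])<40: print(c.n,"ctr",np.round(r[0],1),"size",np.round(sorted(r[1]),1),"long dir deg",round(np.degrees(np.arctan2(L[1],L[0]))%180,1),"px",np.round(cv2.minAreaRect(k)[0],1))
E
python3 - <<'E'
from bars import *
w=shot("wrist","w5.png",4,(180,120,360,200)); s=shot("scene"); d=shot("side")
for c,v in ((w,160),(w,120),(s,170),(d,180)): bars(c,v=v,amin=40)
E
```

```text
wrist ctr [613.7 -51.7] size [24.5 53.1] long dir deg 88.5 px [271.5 289. ]
wrist ctr [578.3 -57.2] size [38.2 39.1] long dir deg 178.7 px [267. 268.]
wrist ctr [566.7 -10.4] size [32.6 36. ] long dir deg 82.2 px [299.1 259.9]
wrist ctr [ 425.4 -140.8] size [22.5 52.7] long dir deg 5.2 px [201.3 165. ]
wrist ctr [415.9  30.4] size [22.4 52.8] long dir deg 153.2 px [329.  154.5]
wrist ctr [811.4 246. ] size [23.8 47.1] long dir deg 78.6 px [428.  366.5]
wrist ctr [ 449.5 -353.8] size [20.8 68.5] long dir deg 87.4 px [ 74.5 189.5]
wrist ctr [437.9 407.6] size [37.4 40.5] long dir deg 100.3 px [538.5 174. ]
wrist ctr [380.5 288.8] size [19.3 57.6] long dir deg 92.8 px [490.8 135.7]
wrist ctr [146.6 400.9] size [27.5 44.7] long dir deg 105.2 px [535.5   7.5]
scene ctr [415.2  31.5] size [22.1 52.3] long dir deg 151.9 px [317.6 222.7]
scene ctr [ 425.1 -138.3] size [21.8 50.6] long dir deg 0.8 px [255.4 196.6]
side ctr [546.9 246.7] size [ 5.4 71.9] long dir deg 87.3 px [167.3 317.2]
side ctr [790.7 403.9] size [ 8.2 68.7] long dir deg 177.8 px [ 19.2 311.3]
side ctr [415.5  30.5] size [23.  53.9] long dir deg 152.0 px [288.1 273.4]
side ctr [ 425.2 -140.3] size [23.9 52.3] long dir deg 4.7 px [324.6 222.7]
```

View pics/w5.png

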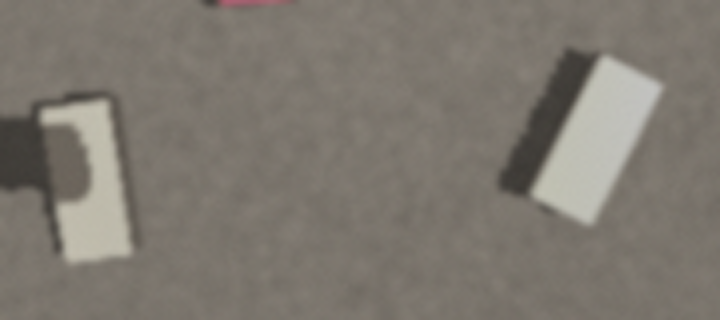

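```bash
python3 - <<'E'
from h import *
st(); rel((.4155,.0305,.08),down(np.radians(-27.3)))
E
```

```text
t 8.18 p [ 0.4395 -0.0386  0.304 ] yawY 88.71 z [ 0.001  0.    -1.   ] f [-0.2 -0.3 -0.4] w 0.0798 q [-0.09  0.1   0.02  1.49  0.   -0.07]
travel [0.0258 0.0685 0.224 ] dr [9.0000e-04 3.0000e-04 2.0248e+00] |dr|deg 116.0
```

```bash
python3 -m crank '{"dr":[[0,0,2.02],[0,0,2.02],[0,0,2.02],[0,0,2.02],[0,0,2.02],[0,0,2.02],[0,0,2.02],[0,0,2.02],[0,0,2.02],[0,0,2.02]],"travel":[[0.026,0.0685,0.1],[0.026,0.0685,0.15],[0.026,0.0685,0.2],[0.026,0.0685,0.22],[0.026,0.0685,0.22],[0.026,0.0685,0.22],[0.026,0.0685,0.22],[0.026,0.0685,0.22],[0.026,0.0685,0.22],[0.026,0.0685,0.22]],"hand":[0.08,0.08,0.08,0.08,0.08,0.08,0.08,0.08,0.08,0.08]}'; python3 - <<'E'
from bars import *
st();rel((.4155,.0305,.08),down(np.radians(-27.3))); w=shot("wrist","w6.png",1.4)
bars(w,v=150)
E
```

```text
clock: 9.43
eef_pos: [0.4148, 0.0307, 0.0836]
tool_rot: [0.814, 0.58, -0.0, -0.0]
ft_force: [-0.5, 0.4, -0.3]
grip_width: 0.0803
t 9.43 p [0.4148 0.0307 0.0836] yawY -19.05 z [-0.  0. -1.] f [-0.5  0.4 -0.3] w 0.0803 q [ 0.07  0.21 -0.45  0.91  0.    1.98]
travel [0.     0.0007 0.0036] dr [-0.0004  0.      0.1439] |dr|deg 8.2
wrist ctr [416.1  30.6] size [23.  53.2] long dir deg 152.7 px [278.  226.3]
```

View pics/w6.png

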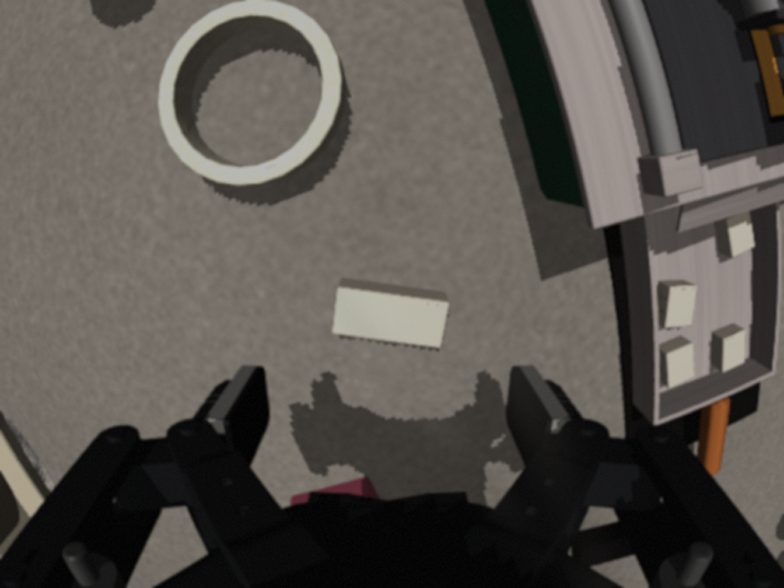

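```bash
python3 -m crank '{"dr":[[0,0,0.144],[0,0,0.144],[0,0,0.144],[0,0,0.144],[0,0,0.144],[0,0,0.144],[0,0,0.144],[0,0,0.144],[0,0,0.144]],"travel":[[0,0.001,0.03],[0,0.001,0.06],[0,0.001,0.075],[0,0.001,0.08],[0,0.001,0.08],[0,0.001,0.08],[0,0.001,0.08],[0,0.001,0.08],[0,0.001,0.05]],"hand":[0.08,0.08,0.08,0.08,0.045,0.045,0.045,0.045,0.045]}'; python3 - <<'E'
from bars import *
st()
E
```

```text
clock: 10.6
eef_pos: [0.413, 0.0294, 0.0329]
tool_rot: [0.853, 0.522, -0.002, -0.001]
ft_force: [0.4, 0.8, -0.4]
grip_width: 0.0526
t 10.6 p [0.413  0.0294 0.0329] yawY -27.04 z [-0.005 -0.    -1.   ] f [ 0.4  0.8 -0.4] w 0.0526 q [ 0.07  0.29 -0.52  0.77 -0.    2.11]
```

```bash
python3 - <<'E'
from bars import *
st(); rel((.607,.250,.16),down(np.radians(-1.4)))
E
```

```text
t 10.6 p [0.413  0.0294 0.0329] yawY -27.04 z [-0.005 -0.    -1.   ] f [ 0.4  0.8 -0.4] w 0.0526 q [ 0.07  0.29 -0.52  0.77 -0.    2.11]
travel [ 0.2844  0.072  -0.1282] dr [-0.0047  0.0016 -0.4474] |dr|deg 25.6
```

```bash
python3 -m crank '{"dr":[[0,0,0],[0,0,-0.1],[0,0,-0.2],[0,0,-0.3],[0,0,-0.447],[0,0,-0.447],[0,0,-0.447],[0,0,-0.447],[0,0,-0.447]],"travel":[[0,0,-0.06],[0.02,0.005,-0.12],[0.07,0.017,-0.17],[0.12,0.03,-0.17],[0.17,0.042,-0.17],[0.22,0.055,-0.17],[0.265,0.067,-0.15],[0.284,0.072,-0.13],[0.284,0.072,-0.128]],"hand":[0.045,0.045,0.045,0.045,0.045,0.045,0.045,0.045,0.045]}'; python3 - <<'E'
from bars import *
st(); rel((.607,.250,.16),down(np.radians(-1.4))); w=shot("wrist","w7.png",1.4)
E
```

```text
clock: 11.72
eef_pos: [0.6073, 0.2502, 0.1585]
tool_rot: [0.715, 0.699, -0.003, -0.001]
ft_force: [-0.3, -0.5, -0.4]
grip_width: 0.0522
t 11.72 p [0.6073 0.2502 0.1585] yawY -1.35 z [-0.005 -0.002 -1.   ] f [-0.3 -0.5 -0.4] w 0.0522 q [ 0.39  0.6   0.36  1.34 -0.    1.99]
travel [-0.0002 -0.0003 -0.0015] dr [-0.005   0.0023  0.0009] |dr|deg 0.3
```

View pics/w7.png

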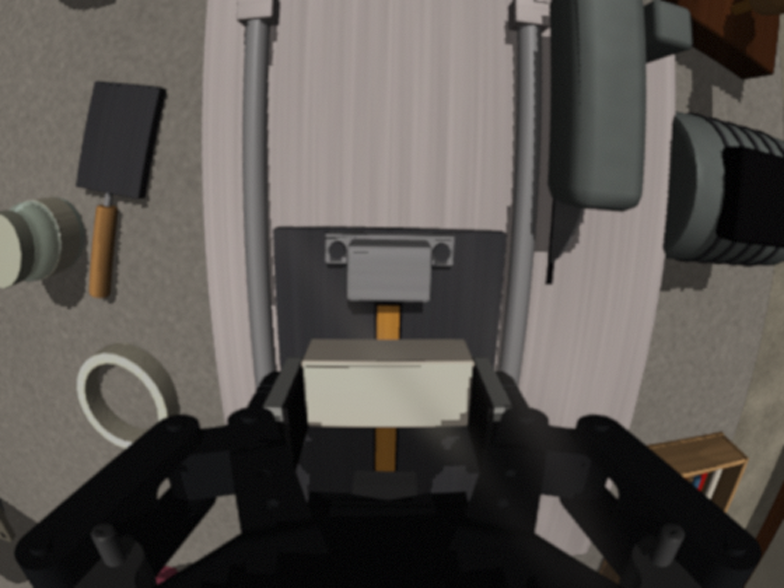

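```bash
python3 - <<'E'
from bars import *
w=shot("wrist","w8.png",5,(180,150,340,320))
for p in [(347,300),(430,301),(348,245),(431,245)]: print(np.round(onz(w,p[0]/1.4,p[1]/1.4,.114),4))
for p in [(305,358),(472,358),(306,425),(470,425)]: print("bar",np.round(onz(w,p[0]/1.4,p[1]/1.4,.1585+.016),4))
E
```

```text
[0.5902 0.2639 0.114 ]
[0.626  0.2626 0.114 ]
[0.5917 0.2879 0.114 ]
[0.6265 0.2871 0.114 ]
bar [0.5824 0.2634 0.1745]
bar [0.6339 0.2622 0.1745]
bar [0.5803 0.2389 0.1745]
bar [0.6345 0.2377 0.1745]
```

View pics/w8.png

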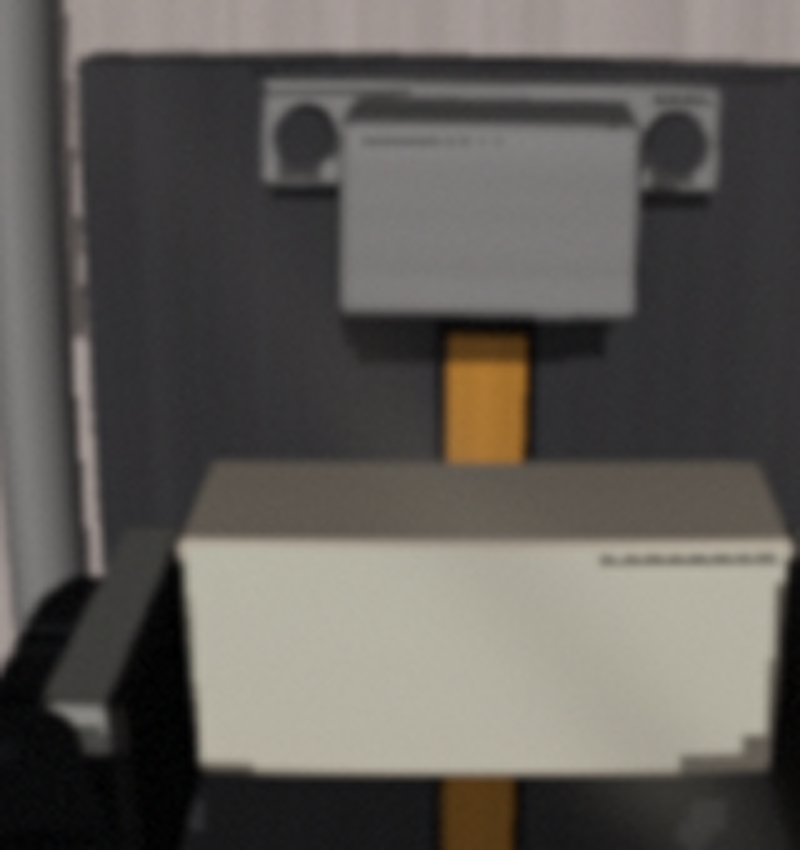

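```bash
python3 -m crank '{"dr":[[0.005,-0.002,0],[0.005,-0.002,0],[0.005,-0.002,0],[0.005,-0.002,0],[0.005,-0.002,0],[0.005,-0.002,0]],"travel":[[-0.002,0,0.03],[-0.002,0,0.055],[-0.002,0,0.066],[-0.002,0,0.069],[-0.002,0,0.070],[-0.002,0,0.070]],"hand":[0.045,0.045,0.045,0.045,0.045,0.045]}'; python3 - <<'E'
from bars import *
st(); w=shot("wrist","w9.png",5,(180,150,340,320))
E
```

```text
clock: 12.58
eef_pos: [0.609, 0.248, 0.0932]
tool_rot: [0.716, 0.698, -0.002, -0.001]
ft_force: [-0.5, 1.1, -1.1]
grip_width: 0.0527
t 12.57 p [0.609  0.248  0.0932] yawY -1.43 z [-0.003 -0.001 -1.   ] f [-0.5  1.1 -1.1] w 0.0527 q [0.39 0.64 0.25 1.19 0.   1.98]
```

View pics/w9.png

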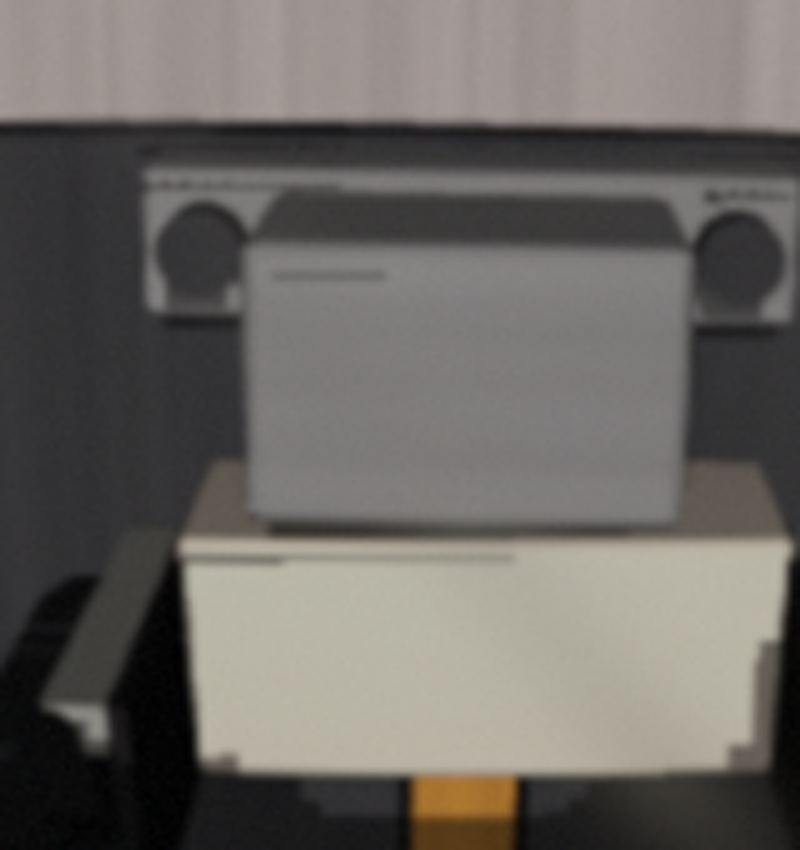

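```bash
python3 -m crank '{"dr":[[0,0,0],[0,0,0],[0,0,0]],"travel":[[0,-0.001,0.0],[0,-0.001,0.002],[0,-0.001,0.002]],"hand":[0.045,0.045,0.045]}'; python3 - <<'E'
from bars import *
st()
E
```

```text
clock: 13.0
eef_pos: [0.6071, 0.2477, 0.0897]
tool_rot: [0.716, 0.698, -0.003, -0.001]
ft_force: [-0.7, -0.4, -0.6]
grip_width: 0.0523
t 13.0 p [0.6071 0.2477 0.0897] yawY -1.43 z [-0.005 -0.002 -1.   ] f [-0.7 -0.4 -0.6] w 0.0523 q [0.39 0.64 0.24 1.18 0.   1.98]
```

```bash
python3 -m crank '{"dr":[[0,0,0],[0,0,0],[0,0,0],[0,0,0]],"travel":[[0,0,0.001],[0,0,0.002],[0,0,0.003],[0,0,0.003]],"hand":[0.045,0.045,0.045,0.045]}'; python3 - <<'E'
from bars import *
st()
E
```

```text
clock: 13.5
eef_pos: [0.6074, 0.2478, 0.0889]
tool_rot: [0.716, 0.698, -0.002, -0.001]
ft_force: [-3.8, -1.2, 8.2]
grip_width: 0.0527
t 13.5 p [0.6074 0.2478 0.0889] yawY -1.44 z [-0.004 -0.001 -1.   ] f [-3.8 -1.2  8.2] w 0.0527 q [0.39 0.64 0.24 1.18 0.   1.98]
```

```bash
python3 -m crank '{"dr":[[0,0,0],[0,0,0],[0,0,0],[0,0,0],[0,0,0],[0,0,0],[0,0,0],[0,0,0]],"travel":[[0,0,0],[0,0,0],[0,0,0],[0,0,-0.02],[0,0,-0.06],[0,0,-0.12],[0,0,-0.12],[0,0,-0.12]],"hand":[0.066,0.066,0.066,0.066,0.066,0.08,0.08,0.08]}'; python3 - <<'E'
from bars import *
st(); w=shot("wrist","w10.png",1.4); bars(w,.104,v=120)
E
```

```text
clock: 14.5
eef_pos: [0.608, 0.248, 0.2068]
tool_rot: [0.716, 0.698, -0.002, -0.001]
ft_force: [0.8, -0.5, -0.8]
grip_width: 0.0802
t 14.5 p [0.608  0.248  0.2068] yawY -1.43 z [-0.005 -0.002 -1.   ] f [ 0.8 -0.5 -0.8] w 0.0802 q [0.39 0.58 0.45 1.45 0.   1.98]
wrist ctr [424.6  59.5] size [15.2 38.2] long dir deg 56.0 px [120.6 373.1]
wrist ctr [907.4 158.1] size [31.1 55.4] long dir deg 19.0 px [544.  278.6]
wrist ctr [552.4 231.3] size [ 2.1 53.6] long dir deg 87.7 px [209.2 231. ]
wrist ctr [607.7 248.8] size [23.7 53.6] long dir deg 178.6 px [277.  209.5]
wrist ctr [416.5 357.8] size [10.6 36.7] long dir deg 151.7 px [55.9 95.8]
wrist ctr [367.  352.3] size [30.4 60.8] long dir deg 123.0 px [ 19.8 112.1]
```

View pics/w10.png

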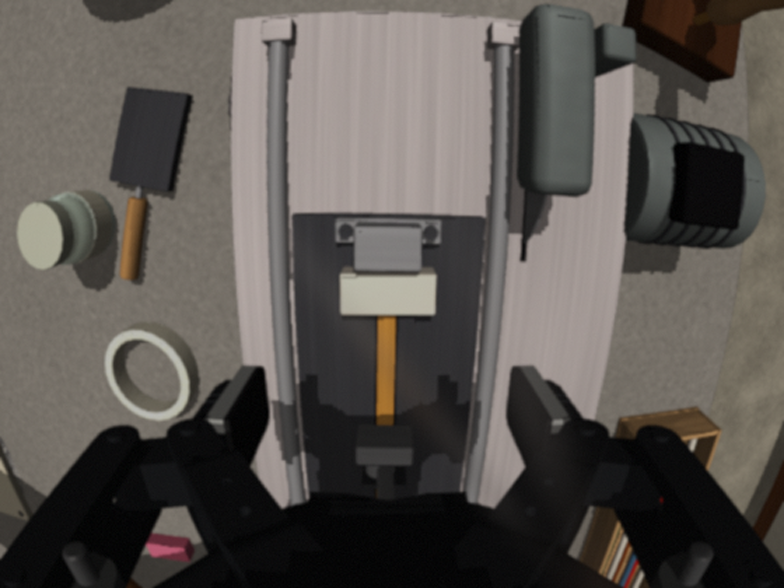

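Bar 1 lies flat and square against the fixed jaw (388,293). Now for bar 2.

```bash
python3 - <<'E'
from bars import *
s=shot("scene");d=shot("side")
bars(s,v=170,amin=40);bars(d,v=180,amin=40)
rel((.4253,-.1405,.10),down(np.radians(5)))
E
```

```text
scene ctr [566.7 244.6] size [25.1 57.5] long dir deg 179.5 px [372.6 317.2]
scene ctr [623.   43.3] size [12.8 40.5] long dir deg 7.4 px [276.1 292.3]
side ctr [789.  404.1] size [ 9.6 72.4] long dir deg 176.9 px [ 19.4 311.7]
side ctr [671.8 221.1] size [26.2 60.6] long dir deg 178.5 px [134.5 276.5]
travel [-0.3922 -0.171   0.1077] dr [-0.0086  0.003  -0.1123] |dr|deg 6.5
```

```bash
python3 -m crank '{"dr":[[0,0,0],[0,0,0],[0,0,0],[0.004,-0.003,-0.11],[0.004,-0.003,-0.11],[0.004,-0.003,-0.11],[0.004,-0.003,-0.11],[0.004,-0.003,-0.11],[0.004,-0.003,-0.11]],"travel":[[-0.03,-0.04,-0.02],[-0.08,-0.07,-0.02],[-0.14,-0.09,-0.02],[-0.19,-0.11,-0.02],[-0.24,-0.13,0],[-0.29,-0.15,0],[-0.34,-0.17,0],[-0.38,-0.17,0.03],[-0.38,-0.17,0.06]],"hand":[0.08,0.08,0.08,0.08,0.08,0.08,0.08,0.08,0.08]}'; python3 - <<'E'
from bars import *
st(); w=shot("wrist","w11.png",1.4);s=shot("scene");d=shot("side")
bars(w,v=150);bars(s,v=170,amin=40);bars(d,v=180,amin=40)
E
```

```text
clock: 15.78
eef_pos: [0.4274, -0.1301, 0.1472]
tool_rot: [0.678, 0.735, -0.005, -0.002]
ft_force: [0.7, -0.3, 0.1]
grip_width: 0.08
t 15.78 p [ 0.4274 -0.1301  0.1472] yawY 4.59 z [-0.009 -0.005 -1.   ] f [ 0.7 -0.3  0.1] w 0.08 q [-0.29  0.2  -0.28  1.1  -0.01  1.2 ]
wrist ctr [ 425.3 -140.8] size [22.7 52.8] long dir deg 5.9 px [274.6 214. ]
wrist ctr [614.5 -41.2] size [24.8 76.9] long dir deg 85.3 px [483.6 130. ]
scene ctr [566.3 244.3] size [23.9 56.6] long dir deg 179.6 px [372.5 316.9]
scene ctr [612.5 -12.5] size [21.  61.7] long dir deg 74.1 px [256.8 277.3]
scene ctr [567.6 -11.5] size [23.6 51.3] long dir deg 85.6 px [268.8 262.1]
scene ctr [ 425.  -139.8] size [21.9 51.3] long dir deg 7.0 px [255.3 196.6]
scene ctr [  12.6 -389.6] size [18.2 71.6] long dir deg 164.1 px [260.1  76.1]
side ctr [789.6 403.6] size [ 8.5 70.8] long dir deg 176.7 px [ 19.5 311.5]
side ctr [671.7 220.9] size [25.8 59.9] long dir deg 178.5 px [134.5 276.5]
side ctr [ 424.8 -140.8] size [24.3 53.1] long dir deg 5.2 px [324.9 222.7]
side ctr [790.2  34.3] size [38.2 47.2] long dir deg 87.8 px [161.1 203.3]
```

View pics/w11.png

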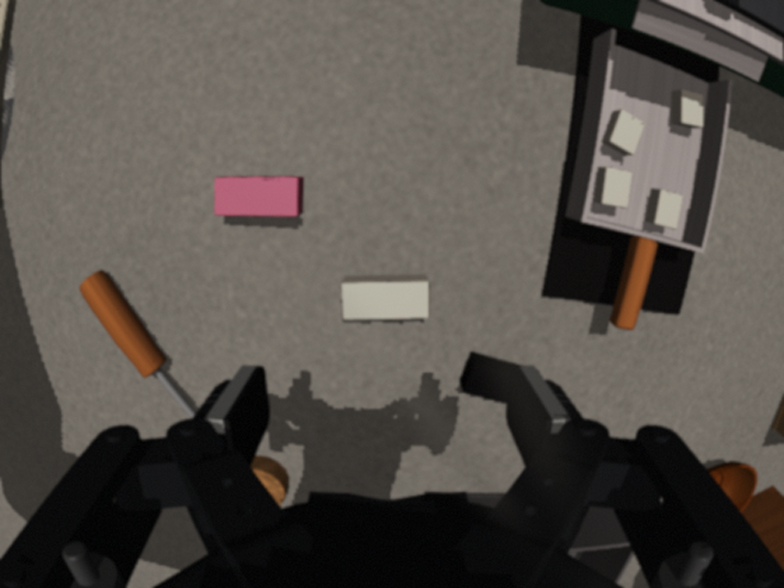

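```bash
python3 - <<'E'
from bars import *
d=shot("side");s=shot("scene")
for c in (d,s):
    m=(c.im.max(2)<35).astype(np.uint8)
    for k in cv2.findContours(m,cv2.RETR_EXTERNAL,cv2.CHAIN_APPROX_NONE)[0]:
        if 40<cv2.contourArea(k)<400:
            P=np.array([onz(c,*q,.015)[:2] for q in k[:,0,:].astype(float)])*1000
            if abs(P.mean(0)-[470,-200]).max()<90: print(c.n,P.min(0),P.max(0),np.round(cv2.boxPoints(cv2.minAreaRect(P.astype(np.float32)))))
rel((.4251,-.1408,.05),down(np.radians(5.3))); rel((.4251,-.1408,.004),down(np.radians(5.3)))
E
```

```text
side [ 478.40528912 -212.73163683] [ 539.14908365 -169.04463623] [[ 475. -202.]
 [ 536. -214.]
 [ 543. -181.]
 [ 482. -168.]]
travel [-0.0126 -0.0034  0.0989] dr [-0.0097  0.004  -0.0069] |dr|deg 0.7
travel [-0.0124 -0.0029  0.1449] dr [-0.0097  0.004  -0.0069] |dr|deg 0.7
```

```bash
python3 -m crank '{"dr":[[-0.01,0.004,-0.01],[-0.01,0.004,-0.01],[-0.01,0.004,-0.01],[-0.01,0.004,-0.01],[-0.01,0.004,-0.01],[-0.01,0.004,-0.01],[-0.01,0.004,-0.01],[-0.01,0.004,-0.01],[-0.01,0.004,-0.01],[-0.01,0.004,-0.01]],"travel":[[-0.0125,-0.003,0.05],[-0.0125,-0.003,0.1],[-0.0125,-0.003,0.125],[-0.0125,-0.003,0.14],[-0.0125,-0.003,0.144],[-0.0125,-0.003,0.144],[-0.0125,-0.003,0.144],[-0.0125,-0.003,0.144],[-0.0125,-0.003,0.144],[-0.0125,-0.003,0.11]],"hand":[0.072,0.072,0.072,0.072,0.072,0.045,0.045,0.045,0.045,0.045]}'; python3 - <<'E'
from bars import *
st(); rel((.608,.222,.16),down(np.radians(-1.4)))
E
```

```text
clock: 17.27
eef_pos: [0.4232, -0.1403, 0.0376]
tool_rot: [0.673, 0.74, -0.001, -0.002]
ft_force: [0.3, -0.2, -0.0]
grip_width: 0.0525
t 17.27 p [ 0.4232 -0.1403  0.0376] yawY 5.44 z [-0.004  0.001 -1.   ] f [ 0.3 -0.2 -0. ] w 0.0525 q [-0.32  0.33 -0.43  0.81  0.    1.16]
travel [ 0.3434  0.2179 -0.1227] dr [-0.0041 -0.0016  0.1195] |dr|deg 6.8
```

```bash
python3 -m crank '{"dr":[[0,0,0],[0,0,0],[0,0,0.12],[0,0,0.12],[0,0,0.12],[0,0,0.12],[0,0,0.12],[0,0,0.12],[0,0,0.12],[0,0,0.12]],"travel":[[0,0,-0.06],[0.01,0.01,-0.12],[0.05,0.03,-0.16],[0.1,0.065,-0.19],[0.15,0.095,-0.2],[0.2,0.127,-0.2],[0.25,0.16,-0.2],[0.3,0.19,-0.2],[0.344,0.218,-0.18],[0.344,0.218,-0.13]],"hand":[0.045,0.045,0.045,0.045,0.045,0.045,0.045,0.045,0.045,0.045]}'; python3 - <<'E'
from bars import *
st(); rel((.608,.222,.16),down(np.radians(-1.4))); w=shot("wrist","w12.png",1.4)
E
```

```text
clock: 18.52
eef_pos: [0.6128, 0.2271, 0.1699]
tool_rot: [0.714, 0.7, 0.004, 0.002]
ft_force: [-0.2, -0.2, -1.5]
grip_width: 0.0522
t 18.52 p [0.6128 0.2271 0.1699] yawY -1.16 z [ 0.008  0.003 -1.   ] f [-0.2 -0.2 -1.5] w 0.0522 q [0.35 0.57 0.34 1.33 0.   1.95]
travel [-0.0052 -0.0048  0.0099] dr [ 0.0081 -0.0035  0.0042] |dr|deg 0.6
```

View pics/w12.png

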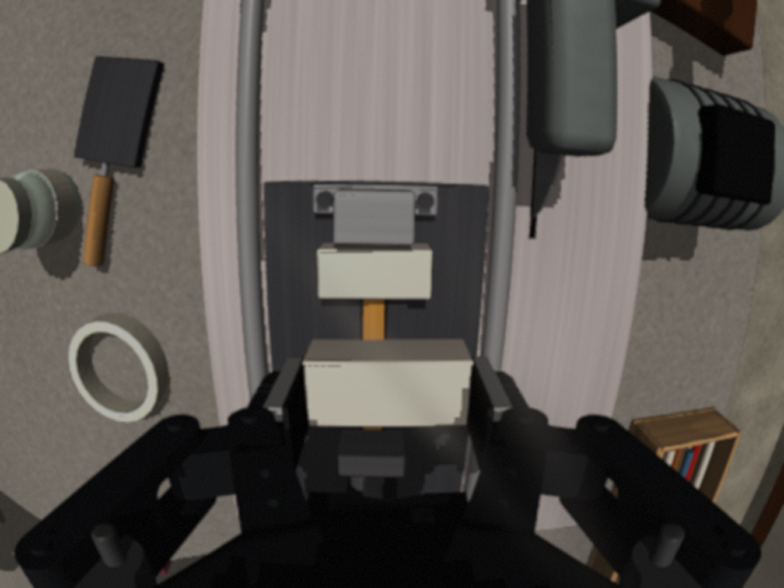

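```bash
python3 -m crank '{"dr":[[0.008,-0.003,0.004],[0.008,-0.003,0.004],[0.008,-0.003,0.004],[0.008,-0.003,0.004],[0.008,-0.003,0.004],[0.008,-0.003,0.004],[0.008,-0.003,0.004]],"travel":[[-0.005,-0.005,0.01],[-0.005,-0.005,0.03],[-0.005,-0.005,0.055],[-0.005,-0.005,0.067],[-0.005,-0.005,0.071],[-0.005,-0.005,0.071],[-0.005,-0.005,0.071]],"hand":[0.045,0.045,0.045,0.045,0.045,0.045,0.045]}'; python3 - <<'E'
from bars import *
st();  rel((.608,.222,.089),down(np.radians(-1.4)));w=shot("wrist","w13.png",5,(180,130,340,320))
E
```

```text
clock: 19.45
eef_pos: [0.6053, 0.2175, 0.099]
tool_rot: [0.717, 0.697, -0.003, -0.001]
ft_force: [0.3, -0.4, -1.4]
grip_width: 0.052
t 19.45 p [0.6053 0.2175 0.099 ] yawY -1.67 z [-0.005 -0.002 -1.   ] f [ 0.3 -0.4 -1.4] w 0.052 q [ 0.35  0.61  0.21  1.18 -0.    1.94]
travel [0.0046 0.0027 0.01  ] dr [-0.0053  0.0023 -0.0047] |dr|deg 0.4
```

View pics/w13.png

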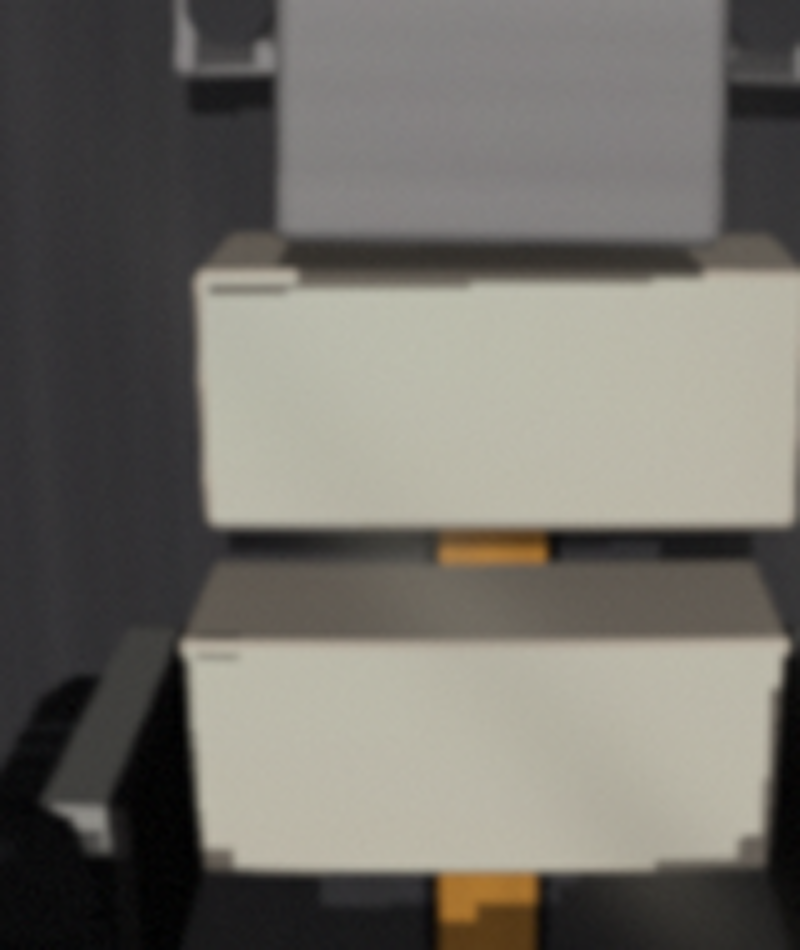

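```bash
python3 -m crank '{"dr":[[-0.005,0.002,-0.005],[-0.005,0.002,-0.005],[-0.005,0.002,-0.005],[-0.005,0.002,-0.005],[-0.005,0.002,-0.005]],"travel":[[0.004,0.0025,0.003],[0.004,0.0025,0.006],[0.004,0.0025,0.009],[0.004,0.0025,0.011],[0.004,0.0025,0.011]],"hand":[0.045,0.045,0.045,0.045,0.045]}'; python3 - <<'E'
from bars import *
st();  w=shot("wrist","w14.png",5,(180,130,340,320))
E
```

```text
clock: 20.12
eef_pos: [0.6071, 0.2214, 0.09]
tool_rot: [0.715, 0.699, -0.0, -0.0]
ft_force: [-6.5, -1.6, 13.9]
grip_width: 0.0521
t 20.12 p [0.6071 0.2214 0.09  ] yawY -1.36 z [-0. -0. -1.] f [-6.5 -1.6 13.9] w 0.0521 q [0.35 0.61 0.2  1.16 0.   1.94]
```

View pics/w14.png

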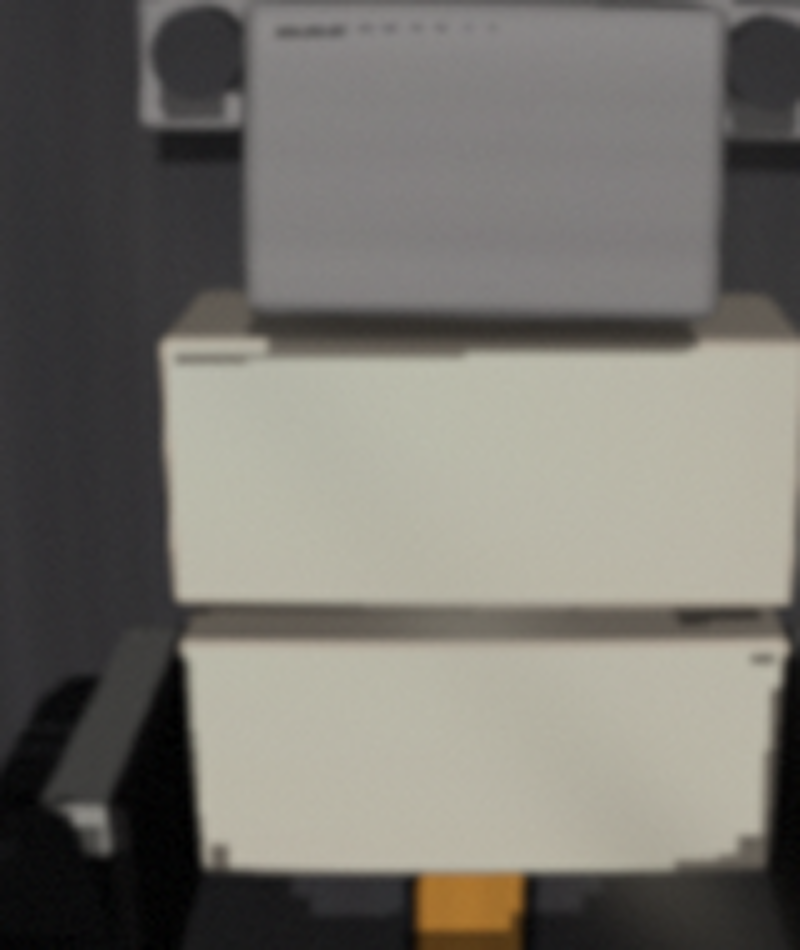

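```bash
python3 -m crank '{"dr":[[0,0,0],[0,0,0],[0,0,0],[0,0,0],[0,0,0],[0,0,0],[0,0,0],[0,0,0]],"travel":[[0,0,-0.001],[0,0,-0.001],[0,0,-0.001],[0,0,-0.02],[0,0,-0.06],[0,0,-0.12],[0,0,-0.14],[0,0,-0.14]],"hand":[0.066,0.066,0.066,0.066,0.066,0.066,0.066,0.066]}'; python3 - <<'E'
from bars import *
st(); w=shot("wrist","w15.png",1.4); bars(w,.104,v=120)
for c in [shot("side","d15.png",4,(70,210,230,330))]: pass
E
```

```text
clock: 21.18
eef_pos: [0.6085, 0.2217, 0.2287]
tool_rot: [0.716, 0.699, 0.001, 0.0]
ft_force: [-0.4, 0.3, -0.8]
grip_width: 0.066
t 21.18 p [0.6085 0.2217 0.2287] yawY -1.38 z [ 0.002  0.001 -1.   ] f [-0.4  0.3 -0.8] w 0.066 q [ 0.35  0.55  0.45  1.48 -0.    1.94]
wrist ctr [450.4  26.4] size [24.4 41.1] long dir deg 83.6 px [145.7 367.9]
wrist ctr [532.6  84.5] size [21.  40.8] long dir deg 119.9 px [206.6 335.4]
wrist ctr [958.5  71.6] size [30.5 45.2] long dir deg 83.6 px [546.2 308. ]
wrist ctr [846.4  95.5] size [ 6.2 46.6] long dir deg 90.1 px [486.1 306. ]
wrist ctr [906.2 218.3] size [25.8 58.2] long dir deg 0.0 px [543.2 207.1]
wrist ctr [607.3 222. ] size [23.7 53.7] long dir deg 178.6 px [274.5 203.5]
wrist ctr [607.6 249.1] size [24.5 53.7] long dir deg 177.5 px [274.5 172.5]
wrist ctr [607.  276.7] size [24.3 42.3] long dir deg 176.8 px [272.6 138.9]
wrist ctr [840.3 368.6] size [31.9 40.2] long dir deg 86.4 px [508.2  57.8]
```

View pics/w15.png

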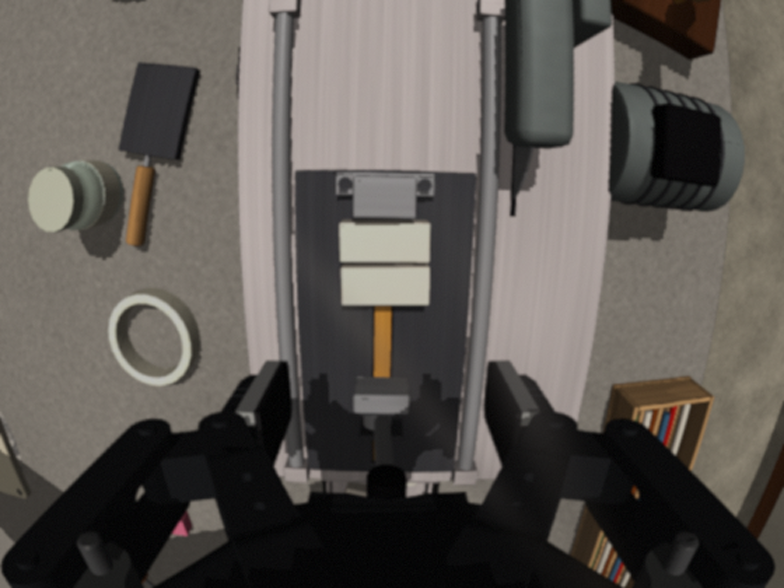

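View pics/d15.png

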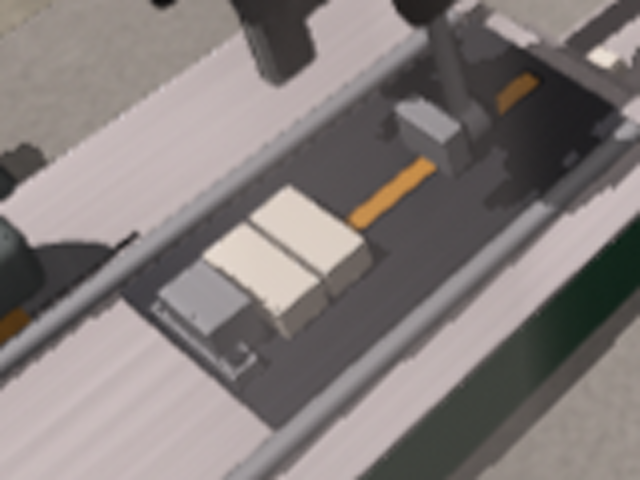

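```bash
python3 -m crank '{"dr":[[0,0,-0.2],[0,0,-0.4],[0,0,-0.6],[0,0,-0.8],[0,0,-0.98],[0,0,-1.16],[0,0,-1.34],[0,0,-1.5],[0,0,-1.571],[0,0,-1.571]],"travel":[[0,0,-0.02],[-0.02,0.003,-0.02],[-0.04,0.006,-0.02],[-0.06,0.008,-0.02],[-0.08,0.01,-0.02],[-0.095,0.01,-0.02],[-0.095,0.01,-0.02],[-0.095,0.01,-0.02],[-0.095,0.01,-0.02],[-0.095,0.01,-0.02]],"hand":[0.075,0.075,0.075,0.075,0.075,0.075,0.075,0.075,0.075,0.075]}'; python3 - <<'E'
from bars import *
st(); w=shot("wrist","w16.png",1.4); rel((.6200,.1268,.164),down(np.radians(88.6)))
E
```

```text
clock: 22.52
eef_pos: [0.6142, 0.1259, 0.2442]
tool_rot: [0.012, 1.0, -0.001, -0.003]
ft_force: [-0.1, -0.5, 0.2]
grip_width: 0.0748
t 22.52 p [0.6142 0.1259 0.2442] yawY 88.58 z [-0.007 -0.002 -1.   ] f [-0.1 -0.5  0.2] w 0.0748 q [ 0.2   0.51  0.43  1.5  -0.    0.23]
travel [-0.0061  0.0012  0.0806] dr [-0.0019 -0.006  -0.0006] |dr|deg 0.4
```

View pics/w16.png

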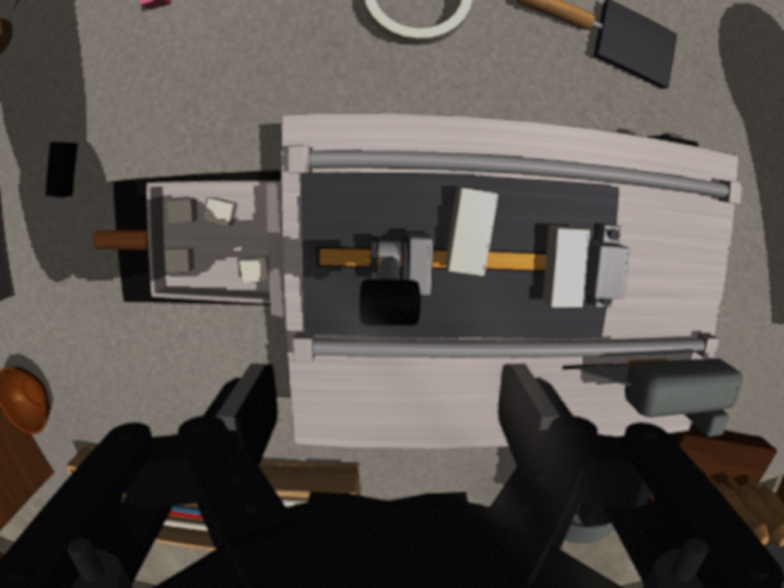

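Bar 2 has been knocked aside: it's now at (472,232), turned and away from the jaw line. I'll measure it and lay it back.

```bash
python3 - <<'E'
from bars import *
w=shot("wrist"); bars(w,.104,v=140); 
s=shot("scene");d=shot("side","d17.png",4,(70,210,230,330)); bars(s,.104,v=150,amin=30); bars(d,.104,v=170,amin=30)
E
```

```text
wrist ctr [626.3  62.5] size [10.2 38.5] long dir deg 178.4 px [209.1 215. ]
wrist ctr [604.6   6.6] size [20.1 69.8] long dir deg 87.4 px [152.  194.5]
wrist ctr [607.3 247.8] size [23.3 52.9] long dir deg 178.6 px [407. 191.]
wrist ctr [583.  179.8] size [23.4 53.5] long dir deg 170.8 px [337.7 165.1]
wrist ctr [555.6   3.3] size [23.9 79. ] long dir deg 85.0 px [144.5 143. ]
wrist ctr [445.1 149.5] size [26.4 67. ] long dir deg 90.3 px [299.  13.]
scene ctr [678.3 443.1] size [21.9 36.3] long dir deg 3.0 px [461.6 407.5]
scene ctr [974.5 -45.7] size [20.3 53.9] long dir deg 91.1 px [122.5 405.3]
scene ctr [607.2 248.9] size [24.  53.9] long dir deg 178.7 px [372.5 317.1]
scene ctr [652.4  65. ] size [14.2 51.7] long dir deg 8.5 px [277.1 289.6]
scene ctr [582.8 181.4] size [24.4 53.7] long dir deg 171.1 px [346.2 290.2]
scene ctr [659.   14.8] size [26.2 57.6] long dir deg 85.6 px [253.9 280.1]
scene ctr [578.5  67.6] size [10.7 44.3] long dir deg 176.7 px [296.9 262.3]
scene ctr [607.3   2.9] size [26.5 77.3] long dir deg 85.6 px [263.5 259. ]
scene ctr [532.4  99.1] size [30.3 70.7] long dir deg 90.4 px [321.7 251.5]
side ctr [607.1 248.6] size [23.2 53.3] long dir deg 178.3 px [134.5 276.5]
side ctr [582.2 180.2] size [22.9 53.3] long dir deg 170.1 px [171.8 258.3]
side ctr [542.3  74.8] size [12.6 48.5] long dir deg 173.6 px [224.2 233.2]
side ctr [613.2  72.5] size [ 8. 36.] long dir deg 175.6 px [199. 218.]
side ctr [558.   30.9] size [22.7 69.4] long dir deg 84.2 px [230.8 218.1]
```

View pics/d17.png

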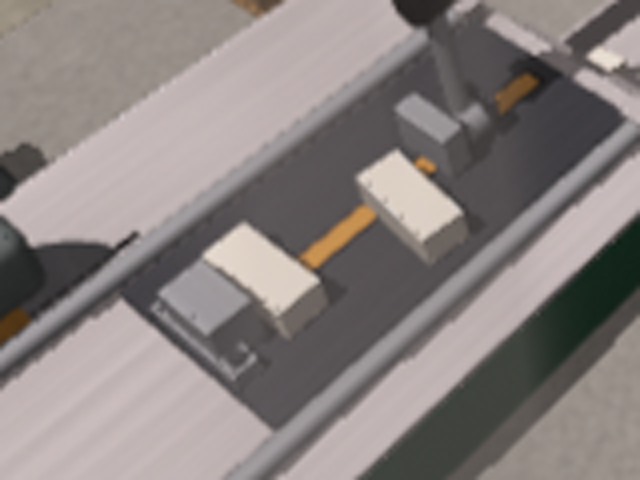

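```bash
python3 -m crank '{"dr":[[-0.002,-0.006,0],[-0.002,-0.006,0],[-0.002,-0.006,0],[-0.002,-0.006,0],[-0.002,-0.006,0],[-0.002,-0.006,0],[-0.002,-0.006,0]],"travel":[[-0.006,0.001,0.03],[-0.006,0.001,0.06],[-0.006,0.001,0.078],[-0.006,0.001,0.08],[-0.006,0.001,0.08],[-0.006,0.001,0.08],[-0.006,0.001,0.08]],"hand":[0.075,0.075,0.075,0.06,0.02,0.02,0.02]}'; python3 - <<'E'
from bars import *
st()
E
```

```text
clock: 23.6
eef_pos: [0.6219, 0.127, 0.1684]
tool_rot: [0.012, 1.0, 0.001, 0.003]
ft_force: [0.7, -0.6, 4.1]
grip_width: 0.0262
t 23.6 p [0.6219 0.127  0.1684] yawY 88.63 z [ 0.007  0.001 -1.   ] f [ 0.7 -0.6  4.1] w 0.0262 q [ 0.2   0.53  0.28  1.31 -0.    0.23]
```

```bash
python3 -m crank '{"dr":[[0,0,0],[0,0,0],[0,0,0],[0,0,0],[0,0,0],[0,0,0],[0,0,0],[0,0,0],[0,0,0]],"travel":[[0,-0.008,0],[0,-0.018,0],[0,-0.025,0],[0,-0.025,0],[0,-0.025,0],[0,-0.025,0],[0,-0.025,-0.03],[0,-0.025,-0.07],[0.02,0.02,-0.09]],"hand":[0.02,0.02,0.02,0.02,0.06,0.07,0.07,0.07,0.07]}'; python3 - <<'E'
from bars import *
st(); w=shot("wrist","w18.png",1.4); bars(w,.104,v=140); rel((.5826,.1803,.19),down(np.radians(80.7)))
E
```

```text
clock: 24.72
eef_pos: [0.6027, 0.1453, 0.2584]
tool_rot: [0.015, 1.0, 0.0, 0.003]
ft_force: [1.6, 0.2, -1.2]
grip_width: 0.0698
t 24.73 p [0.6027 0.1453 0.2584] yawY 88.33 z [ 0.007  0.001 -1.   ] f [ 1.6  0.2 -1.2] w 0.0698 q [ 0.24  0.48  0.42  1.5  -0.    0.27]
wrist ctr [623.5  62.9] size [ 9.1 42.6] long dir deg 174.1 px [193.5 218.5]
wrist ctr [596.7  10.1] size [30.2 70.6] long dir deg 88.2 px [142.5 194. ]
wrist ctr [607.3 247.9] size [23.2 52.6] long dir deg 178.6 px [382.6 197.1]
wrist ctr [583.  179.9] size [23.3 53.4] long dir deg 171.1 px [314.  173.4]
wrist ctr [436.2 153.3] size [37.1 70.2] long dir deg 88.6 px [280.5  18. ]
travel [0.0188 0.0265 0.0712] dr [0.0072 0.0072 0.1415] |dr|deg 8.1
```

View pics/w18.png

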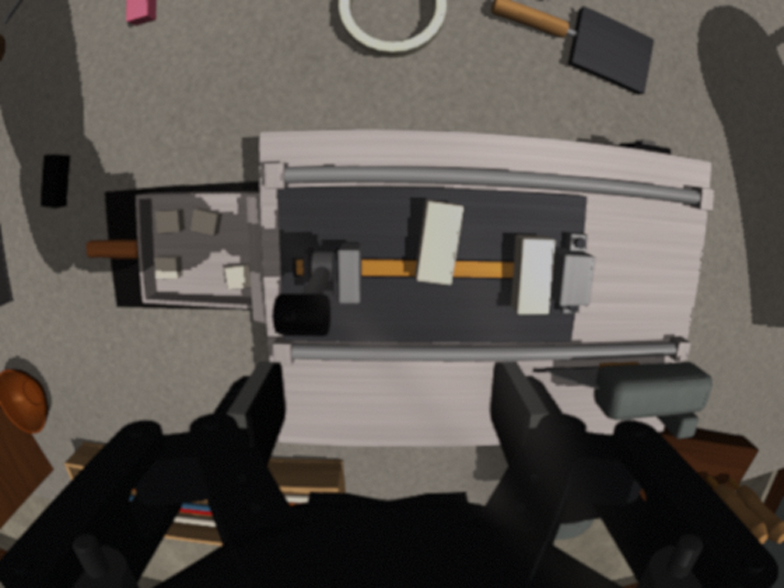

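```bash
python3 -m crank '{"dr":[[0.007,0.006,0.135],[0.007,0.006,0.135],[0.007,0.006,0.135],[0.007,0.006,0.135],[0.007,0.006,0.135]],"travel":[[0.0188,0.0265,0.02],[0.0188,0.0265,0.06],[0.0188,0.0265,0.09],[0.0188,0.0265,0.11],[0.0188,0.0265,0.11]],"hand":[0.05,0.05,0.05,0.05,0.05]}'; python3 - <<'E'
from bars import *
st(); w=shot("wrist","w19.png",1.4); bars(w,.104,v=140); rel((.583,.180,.09),down(np.radians(81)))
E
```

```text
clock: 25.4
eef_pos: [0.5815, 0.1739, 0.144]
tool_rot: [0.079, 0.997, -0.004, -0.004]
ft_force: [0.0, 0.0, 0.4]
grip_width: 0.0502
t 25.4 p [0.5815 0.1739 0.144 ] yawY 80.93 z [-0.008 -0.007 -1.   ] f [0.  0.  0.4] w 0.0502 q [ 0.29  0.51  0.17  1.24 -0.    0.45]
wrist ctr [710.9 246.7] size [19.6 52.3] long dir deg 28.1 px [393.6 374.1]
wrist ctr [607.2 247.9] size [23.2 53.7] long dir deg 178.3 px [398. 257.]
wrist ctr [582.8 180.1] size [23.5 53. ] long dir deg 171.1 px [289. 239.]
wrist ctr [543.5 220.4] size [ 1.2 60.2] long dir deg 87.8 px [346.5 166.8]
wrist ctr [445.5 160.1] size [24.5 60.3] long dir deg 76.1 px [220.   18.5]
travel [0.0003 0.0062 0.0557] dr [-0.0071 -0.0042 -0.0014] |dr|deg 0.5
```

View pics/w19.png

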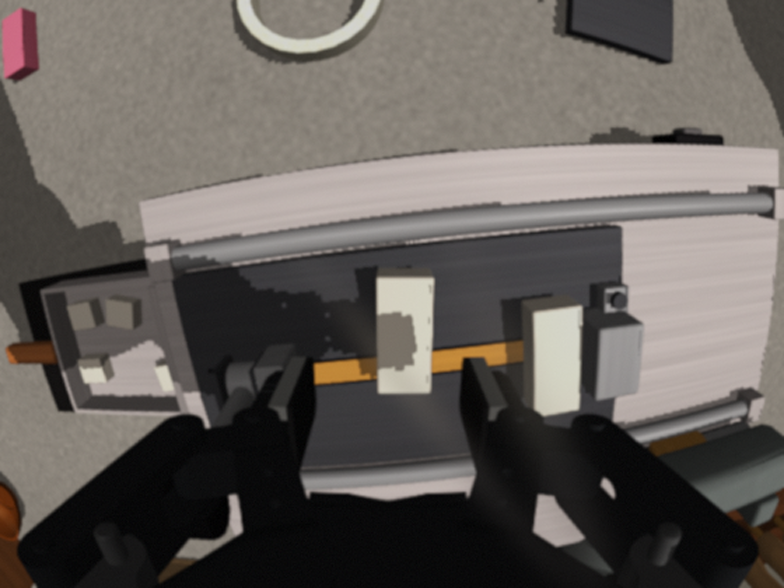

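```bash
python3 -m crank '{"dr":[[-0.005,-0.004,0],[-0.005,-0.004,0],[-0.005,-0.004,0],[-0.005,-0.004,0],[-0.005,-0.004,0],[-0.005,-0.004,0],[-0.005,-0.004,0],[-0.005,-0.004,0]],"travel":[[0,0.005,0.01],[0,0.005,0.03],[0,0.005,0.045],[0,0.005,0.053],[0,0.005,0.055],[0,0.005,0.055],[0,0.005,0.055],[0,0.005,0.055]],"hand":[0.05,0.05,0.05,0.05,0.05,0.015,0.015,0.015]}'; python3 - <<'E'
from bars import *
st(); w=shot("wrist","w20.png",1.4)
E
```

```text
clock: 26.45
eef_pos: [0.5846, 0.1791, 0.0926]
tool_rot: [0.079, 0.997, -0.0, 0.002]
ft_force: [0.2, -0.1, 3.3]
grip_width: 0.0223
t 26.45 p [0.5846 0.1791 0.0926] yawY 80.9 z [ 0.004 -0.001 -1.   ] f [ 0.2 -0.1  3.3] w 0.0223 q [ 0.3   0.54  0.09  1.11 -0.    0.46]
```

View pics/w20.png

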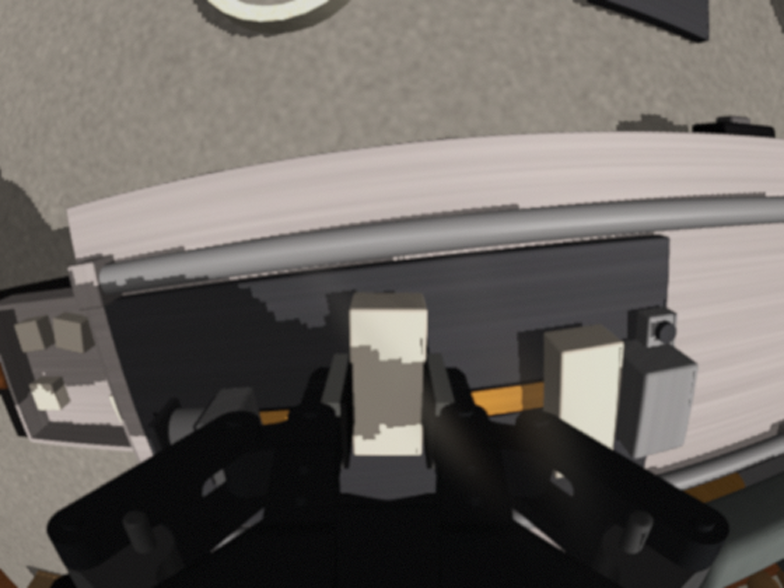

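```bash
python3 - <<'E'
from bars import *
rel((.6093,.201,.0926),down(np.radians(88.6)))
E
```

```text
travel [-0.0209  0.0255  0.    ] dr [-0.0004  0.0036 -0.1344] |dr|deg 7.7
```

```bash
python3 -m crank '{"dr":[[0,0,0],[0,0,-0.05],[0,0.003,-0.134],[0,0.003,-0.134],[0,0.003,-0.134],[0,0.003,-0.134],[0,0.003,-0.134]],"travel":[[0,0,-0.015],[-0.01,0.008,-0.015],[-0.0222,0.0163,-0.015],[-0.0222,0.0163,-0.015],[-0.0222,0.0163,-0.004],[-0.0222,0.0163,0],[-0.0222,0.0163,0.001]],"hand":[0.015,0.015,0.015,0.015,0.015,0.015,0.015]}'; python3 - <<'E'
from bars import *
st(); w=shot("wrist","w21.png",1.4)
E
```

```text
clock: 27.38
eef_pos: [0.6075, 0.1912, 0.0925]
tool_rot: [0.013, 1.0, -0.001, -0.001]
ft_force: [-5.3, -1.9, 14.7]
grip_width: 0.0222
t 27.38 p [0.6075 0.1912 0.0925] yawY 88.54 z [-0.001 -0.001 -1.   ] f [-5.3 -1.9 14.7] w 0.0222 q [ 0.31  0.6   0.18  1.15 -0.    0.33]
```

View pics/w21.png

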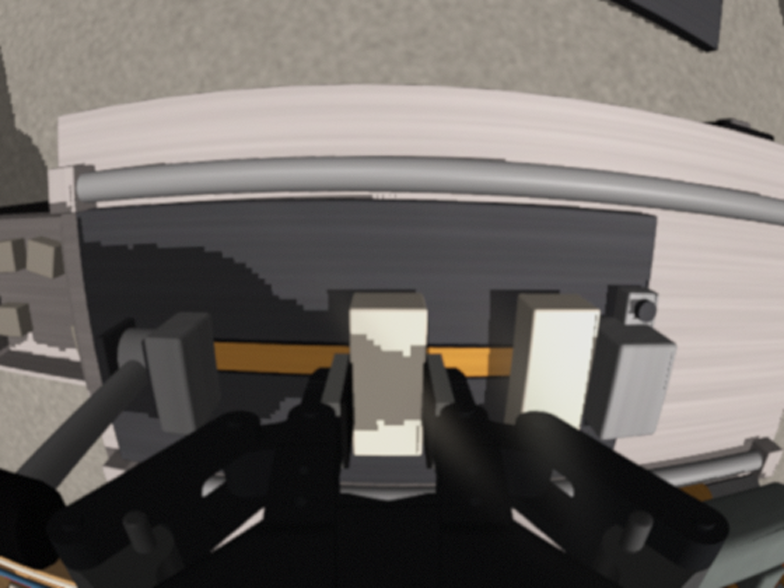

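```bash
python3 -m crank '{"dr":[[0,0,0],[0,0,0],[0,0,0],[0,0,0],[0,0,0],[0,0,0],[0,0,0]],"travel":[[0,0,-0.001],[0,0,-0.001],[0,0,-0.02],[0,0,-0.06],[0,0,-0.12],[0,0,-0.155],[0,-0.05,-0.155]],"hand":[0.034,0.034,0.034,0.034,0.06,0.07,0.07]}'; python3 - <<'E'
from bars import *
st(); w=shot("wrist","w22.png",1.4);bars(w,.104,v=140);rel((.6200,.1018,.2),down(np.radians(88.6)))
E
```

```text
clock: 28.3
eef_pos: [0.6093, 0.1445, 0.2492]
tool_rot: [0.01, 1.0, 0.001, 0.003]
ft_force: [0.7, -0.5, -0.6]
grip_width: 0.0699
t 28.3 p [0.6093 0.1445 0.2492] yawY 88.88 z [ 0.006  0.001 -1.   ] f [ 0.7 -0.5 -0.6] w 0.0699 q [ 0.23  0.49  0.42  1.49 -0.    0.25]
wrist ctr [624.   63.7] size [ 9.3 42.8] long dir deg 176.1 px [191.8 214.6]
wrist ctr [600.8  10.5] size [24.3 70.3] long dir deg 88.5 px [139.5 192.5]
wrist ctr [607.4 247.9] size [23.3 53.1] long dir deg 178.5 px [386.6 194. ]
wrist ctr [605.8 190.6] size [23.3 53.7] long dir deg 177.9 px [327.5 192.6]
wrist ctr [547.3   8. ] size [17.6 77.7] long dir deg 79.0 px [132. 138.]
wrist ctr [542.1 110.9] size [ 1.1 55.9] long dir deg 87.6 px [237.5 124.5]
wrist ctr [441.9 152.8] size [28.4 68.1] long dir deg 89.4 px [282.5  14. ]
travel [-0.0126 -0.0336  0.0477] dr [-0.005   0.0022 -0.0034] |dr|deg 0.4
```

View pics/w22.png

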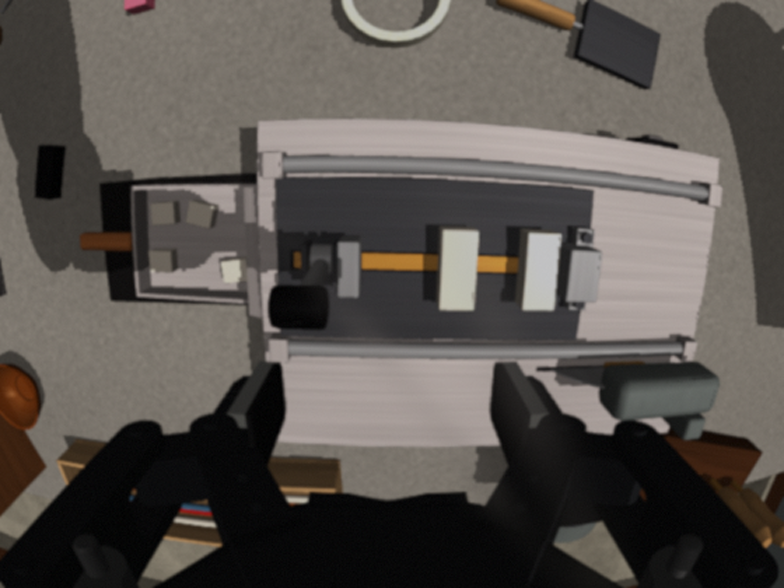

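```bash
python3 -m crank '{"dr":[[-0.004,0.002,-0.003],[-0.004,0.002,-0.003],[-0.004,0.002,-0.003],[-0.004,0.002,-0.003],[-0.004,0.002,-0.003],[-0.004,0.002,-0.003],[-0.004,0.002,-0.003],[-0.004,0.002,-0.003],[-0.004,0.002,-0.003]],"travel":[[-0.0125,-0.035,0],[-0.0125,-0.035,0.02],[-0.0125,-0.035,0.05],[-0.0125,-0.035,0.075],[-0.0125,-0.035,0.083],[-0.0125,-0.035,0.083],[-0.0125,-0.035,0.083],[-0.0125,-0.035,0.083],[-0.0125,-0.035,0.083]],"hand":[0.07,0.07,0.07,0.07,0.07,0.04,0.02,0.02,0.02]}'; python3 - <<'E'
from bars import *
st(); w=shot("wrist","w23.png",1.4);
E
```

```text
clock: 29.48
eef_pos: [0.62, 0.1065, 0.1646]
tool_rot: [0.011, 1.0, 0.002, 0.0]
ft_force: [-0.5, -1.2, 5.5]
grip_width: 0.0262
t 29.48 p [0.62   0.1065 0.1646] yawY 88.75 z [ 0.001  0.004 -1.   ] f [-0.5 -1.2  5.5] w 0.0262 q [0.17 0.53 0.26 1.3  0.   0.19]
```

View pics/w23.png

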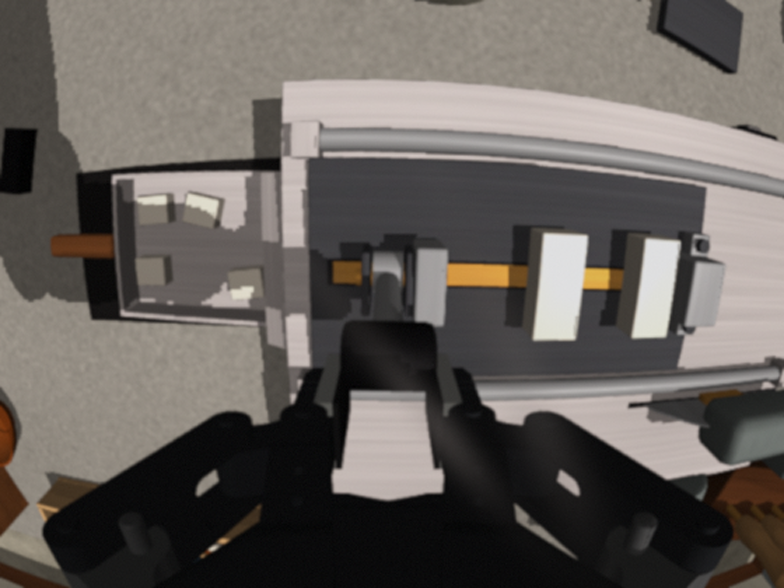

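```bash
python3 -m crank '{"dr":[[0,0,0],[0,0,0],[0,0,0],[0,0,0],[0,0,0],[0,0,0],[0,0,0],[0,0,0],[0,0,0],[0,0,0]],"travel":[[0,0.005,0],[0,0.012,0],[0,0.02,0],[0,0.03,0],[0,0.04,0],[0,0.05,0],[0,0.058,0],[0,0.066,0],[0,0.072,0],[0,0.075,0]],"hand":[0.02,0.02,0.02,0.02,0.02,0.02,0.02,0.02,0.02,0.02]}'; python3 - <<'E'
from bars import *
st(); w=shot("wrist","w24.png",1.4);
E
```

```text
clock: 30.78
eef_pos: [0.6223, 0.1816, 0.1648]
tool_rot: [0.011, 1.0, 0.002, 0.001]
ft_force: [2.1, -2.2, 5.3]
grip_width: 0.0265
t 30.77 p [0.6223 0.1816 0.1648] yawY 88.75 z [ 0.002  0.003 -1.   ] f [ 2.1 -2.2  5.3] w 0.0265 q [0.28 0.57 0.32 1.32 0.   0.3 ]
```

View pics/w24.png

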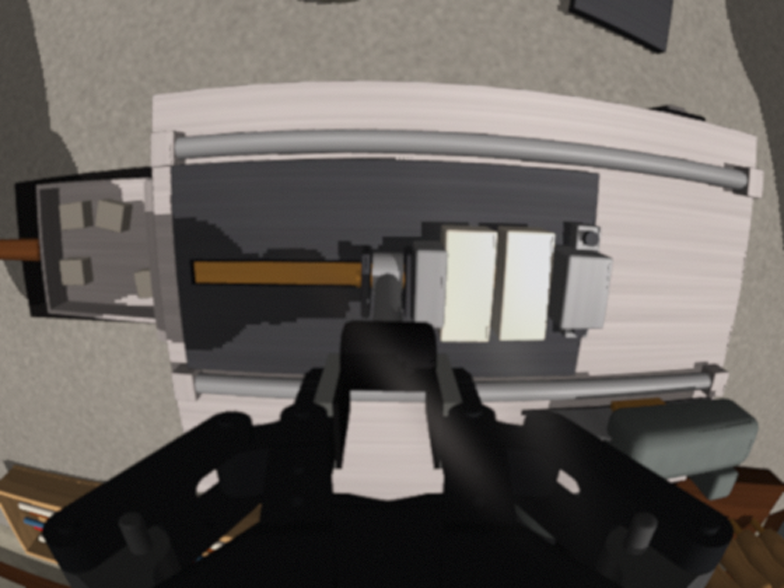

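Pushing as intended: the jaw is against bar 2, and small gaps remain to bar 1 and the fixed jaw. I'll continue in small steps until contact.

```bash
python3 -m crank '{"dr":[[0,0,0],[0,0,0],[0,0,0],[0,0,0],[0,0,0],[0,0,0],[0,0,0]],"travel":[[0,0.002,0],[0,0.004,0],[0,0.006,0],[0,0.008,0],[0,0.01,0],[0,0.012,0],[0,0.012,0]],"hand":[0.02,0.02,0.02,0.02,0.02,0.02,0.02]}'; python3 - <<'E'
from bars import *
st(); w=shot("wrist","w25.png",4,(260,140,440,260));
E
```

```text
clock: 31.7
eef_pos: [0.6225, 0.1904, 0.1648]
tool_rot: [0.012, 1.0, -0.001, 0.001]
ft_force: [2.5, -9.0, 6.5]
grip_width: 0.0263
t 31.7 p [0.6225 0.1904 0.1648] yawY 88.64 z [ 0.001 -0.002 -1.   ] f [ 2.5 -9.   6.5] w 0.0263 q [ 0.3   0.58  0.34  1.33 -0.    0.32]
```

View pics/w25.png

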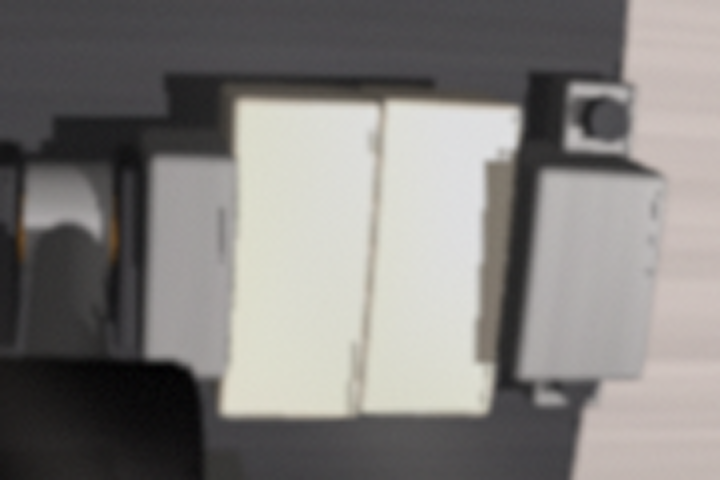

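```bash
python3 -m crank '{"dr":[[0,0,0],[0,0,0],[0,0,0],[0,0,0],[0,0,0]],"travel":[[0,0.001,0],[0,0.002,0],[0,0.003,0],[0,0.004,0],[0,0.004,0]],"hand":[0.02,0.02,0.02,0.02,0.02]}'; python3 - <<'E'
from bars import *
st(); 
E
```

```text
clock: 32.38
eef_pos: [0.6225, 0.1908, 0.1648]
tool_rot: [0.013, 1.0, -0.004, 0.001]
ft_force: [-0.3, -16.3, 8.1]
grip_width: 0.0262
t 32.38 p [0.6225 0.1908 0.1648] yawY 88.51 z [ 0.001 -0.008 -1.   ] f [ -0.3 -16.3   8.1] w 0.0262 q [ 0.3   0.58  0.34  1.33 -0.01  0.33]
```

```bash
python3 -m crank '{"dr":[[0,0,0],[0,0,0],[0,0,0],[0,0,0],[0,0,0],[0,0,0]],"travel":[[0.0127,0,-0.0014],[0.0254,0,-0.0008],[0.0379,0,0.0017],[0.0499,0,0.006],[0.0611,0,0.0121],[0.0713,0,0.0197]],"hand":[0.02,0.02,0.02,0.02,0.02,0.02]}'; python3 - <<'E'
from bars import *
st(); 
E
```

```text
clock: 33.12
eef_pos: [0.5532, 0.1937, 0.1484]
tool_rot: [0.013, 1.0, -0.003, 0.004]
ft_force: [-0.1, -15.2, 20.1]
grip_width: 0.0263
t 33.12 p [0.5532 0.1937 0.1484] yawY 88.46 z [ 0.008 -0.006 -1.   ] f [ -0.1 -15.2  20.1] w 0.0263 q [ 0.34  0.45  0.09  1.2  -0.01  0.37]
```

Remaining arc, relative to a = 0.85.

```bash
python3 -m crank '{"dr":[[0,0,0],[0,0,0],[0,0,0],[0,0,0],[0,0,0],[0,0,0],[0,0,0],[0,0,0]],"travel":[[0.0089,0,0.0091],[0.0164,0,0.0195],[0.0222,0,0.0308],[0.0263,0,0.0429],[0.027,0,0.047],[0.027,0,0.05],[0.027,0,0.05],[0.027,0,0.05]],"hand":[0.02,0.02,0.02,0.02,0.02,0.02,0.02,0.02]}'; python3 - <<'E'
from bars import *
st(); w=shot("wrist","w26.png",1.4); shot("side","d26.png",4,(70,210,230,330))
E
```

```text
clock: 34.12
eef_pos: [0.5217, 0.1948, 0.1001]
tool_rot: [0.013, 1.0, -0.003, -0.0]
ft_force: [-18.0, -17.8, 39.5]
grip_width: 0.0265
t 34.12 p [0.5217 0.1948 0.1001] yawY 88.53 z [-0.    -0.005 -1.   ] f [-18.  -17.8  39.5] w 0.0265 q [ 0.36  0.44 -0.06  1.07 -0.    0.39]
```

View pics/w26.png

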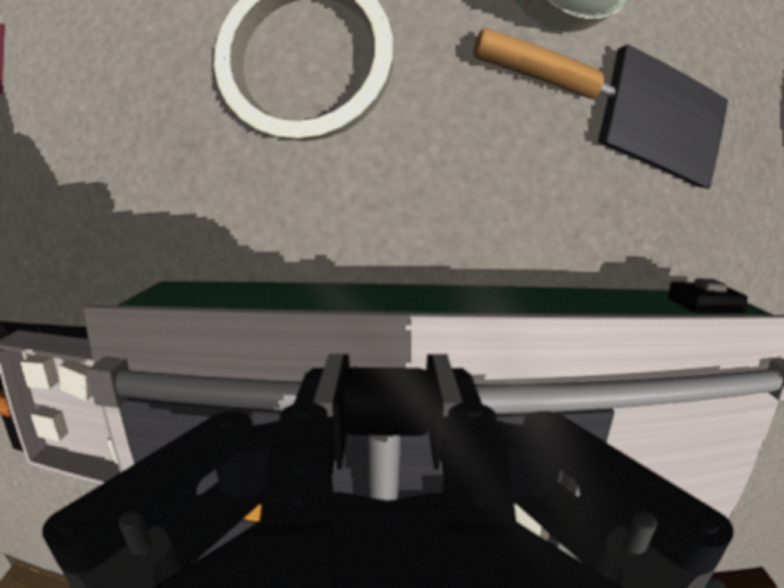

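View pics/d26.png

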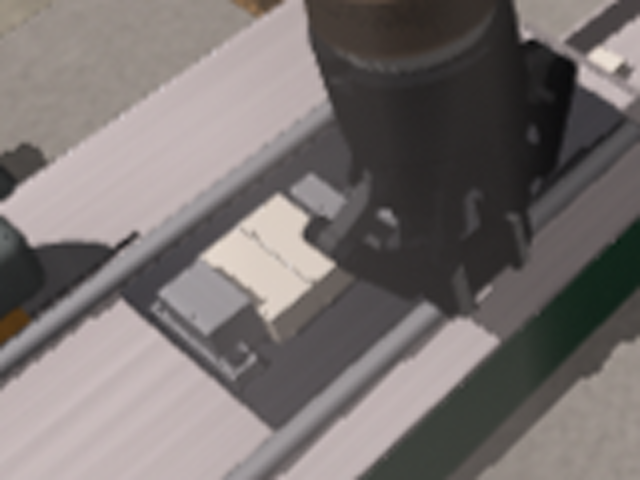

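```bash
python3 -m crank '{"dr":[[0,0,0],[0,0,0],[0,0,0],[0,0,0],[0,0,0],[0,0,0],[0,0,0],[0,0,0]],"travel":[[-0.001,-0.002,-0.004],[-0.001,-0.003,-0.005],[-0.001,-0.003,-0.005],[-0.001,-0.003,-0.005],[-0.001,-0.003,-0.05],[-0.001,-0.003,-0.11],[-0.001,-0.003,-0.17],[-0.001,-0.003,-0.20]],"hand":[0.02,0.02,0.05,0.075,0.075,0.075,0.075,0.075]}'; python3 - <<'E'
from bars import *
st(); w=shot("wrist","w27.png",4,(240,190,420,330));shot("side","d27.png",4,(70,210,230,330))
E
```

```text
clock: 35.22
eef_pos: [0.5251, 0.1969, 0.2971]
tool_rot: [0.011, 1.0, 0.003, 0.001]
ft_force: [0.7, -0.3, -0.9]
grip_width: 0.075
t 35.23 p [0.5251 0.1969 0.2971] yawY 88.78 z [ 0.002  0.005 -1.   ] f [ 0.7 -0.3 -0.9] w 0.075 q [0.36 0.35 0.32 1.54 0.   0.38]
```

View pics/w27.png

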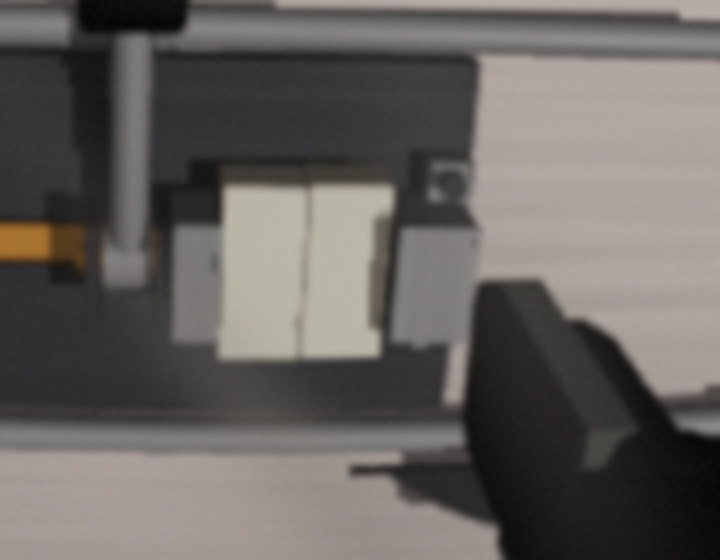

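View pics/d27.png

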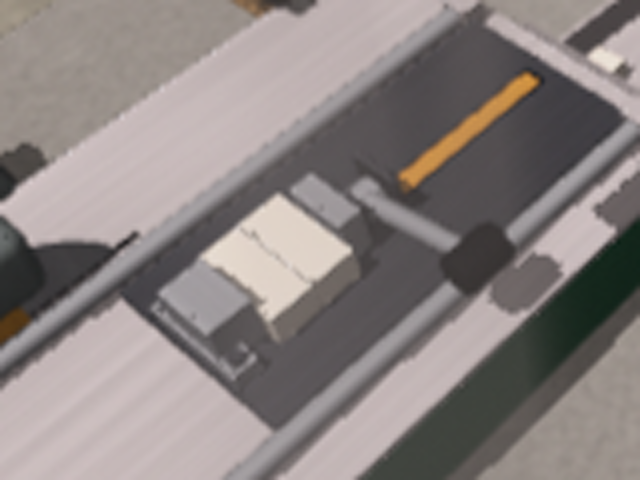

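```bash
python3 - <<'E'
from bars import *
w=shot("wrist"); W=lambda x,y:(240+x/4,190+y/4)
for n,p,z in [("jawface",(220,225),.114),("jawface b",(220,342),.114),("bar2 L",(222,190),.104),("bar2 L b",(219,355),.104),("bar1 R",(394,190),.104),("bar1 Rb",(381,355),.104),("fix",(401,228),.114),("fix b",(390,345),.114),("knob",(132,5),.116)]: print(n,np.round(onz(w,*W(*p),z),4))
d=shot("side"); s=shot("scene","s27.png",6,(325,255,425,355))
D=lambda x,y:(70+x/4,210+y/4)
E
```

```text
jawface [0.5894 0.2162 0.114 ]
jawface b [0.6251 0.2162 0.114 ]
bar2 L [0.5831 0.2174 0.104 ]
bar2 L b [0.6346 0.2165 0.104 ]
bar1 R [0.5846 0.2657 0.104 ]
bar1 Rb [0.6367 0.2644 0.104 ]
fix [0.592  0.2661 0.114 ]
fix b [0.6282 0.2648 0.114 ]
knob [0.5277 0.194  0.116 ]
```

View pics/s27.png

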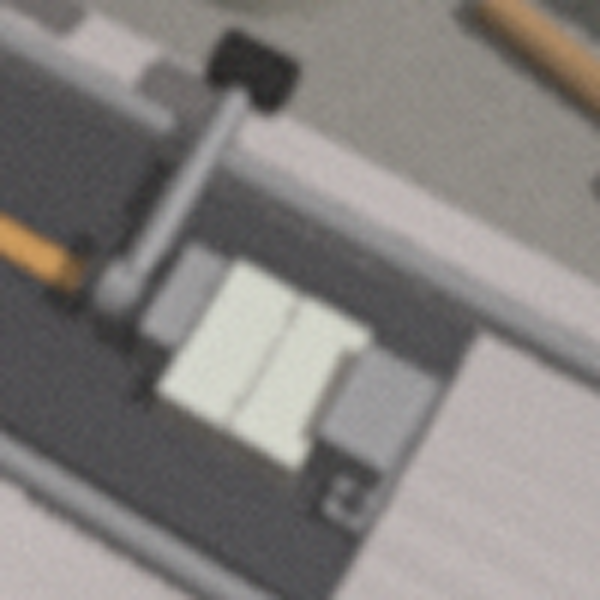

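```bash
python3 - <<'E'
from bars import *
w=shot("wrist","w28.png",5,(230,160,310,260)); s=shot("scene","s28.png",8,(340,250,400,310)); d=shot("side","d28.png",8,(150,240,220,300))
E
```

```text
(no output)
```

View pics/w28.png

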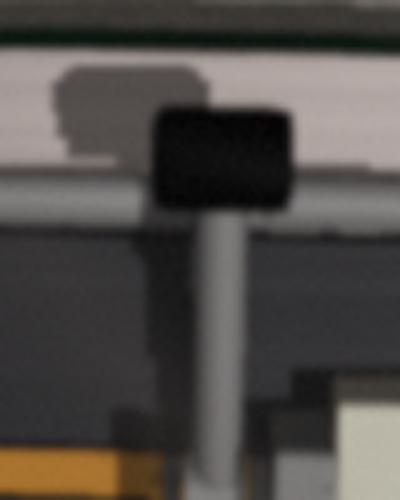

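View pics/s28.png

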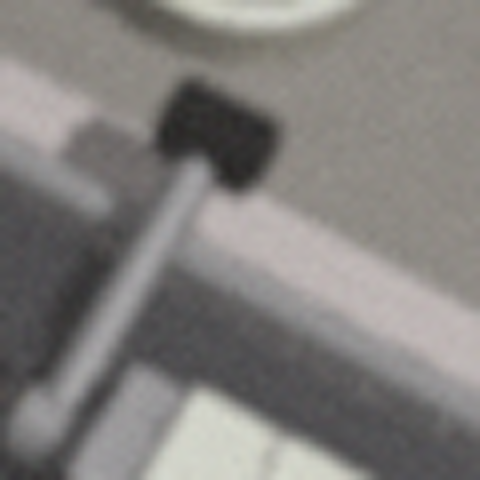

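View pics/d28.png

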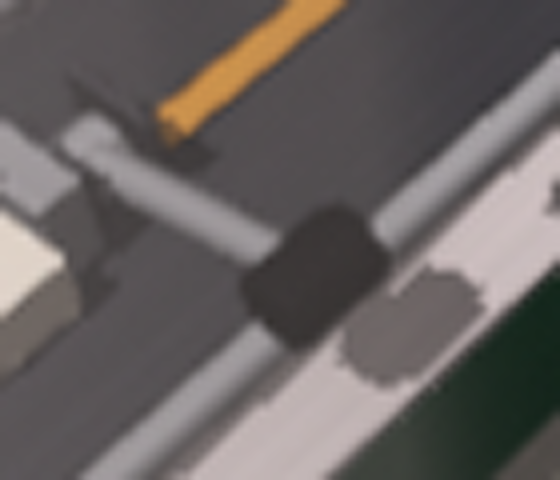

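```bash
python3 - <<'E'
from bars import *
w=shot("wrist");s=shot("scene");d=shot("side")
a=(230+224/5,160+158/5);b=(340+219/8,250+134/8);c=(150+315/8,240+277/8)
print(tri(w,a,s,b),tri(w,a,d,c),tri(s,b,d,c))
rel((.584,-.12,.15),down(np.pi))
E
```

```text
(array([0.5216139 , 0.19485866, 0.11703084]), np.float64(0.002304253080178408)) (array([0.52188017, 0.19343861, 0.11523154]), np.float64(0.0007618895141926838)) (array([0.52080231, 0.19491602, 0.1165967 ]), np.float64(0.0021447838915122906))
travel [-0.068  -0.3148  0.1414] dr [ 0.0059 -0.0023 -1.5925] |dr|deg 91.2
```

Bars are snug: the measured gaps are under 1 mm and the knob is back down at z≈0.116. Next is the pan.

```bash
python3 - <<'E'
from bars import *
rel((.584,-.1135,.16),down(0))
E
```

```text
travel [-0.0678 -0.3083  0.1314] dr [-0.0023 -0.0058  1.5491] |dr|deg 88.8
```

```bash
python3 -m crank '{"dr":[[0,0,0.17],[0,0,0.35],[0,0,0.52],[0,0,0.7],[0,0,0.87],[0,0,1.05],[0,0,1.22],[0,0,1.4],[0,0,1.549],[0,0,1.549]],"travel":[[0,-0.05,0],[0,-0.1,0],[-0.01,-0.15,0],[-0.03,-0.2,0],[-0.05,-0.25,0],[-0.068,-0.3,0.02],[-0.068,-0.31,0.06],[-0.068,-0.31,0.1],[-0.068,-0.31,0.13],[-0.068,-0.31,0.13]],"hand":[0.06,0.06,0.06,0.06,0.06,0.06,0.06,0.06,0.06,0.06]}'; python3 - <<'E'
from bars import *
st(); w=shot("wrist","w29.png",1.4)
E
```

```text
clock: 37.02
eef_pos: [0.5824, -0.1147, 0.1592]
tool_rot: [0.707, 0.708, -0.002, -0.005]
ft_force: [0.1, -0.1, -0.5]
grip_width: 0.0605
t 37.02 p [ 0.5824 -0.1147  0.1592] yawY 0.09 z [-0.01   0.004 -1.   ] f [ 0.1 -0.1 -0.5] w 0.0605 q [-0.2   0.47  0.15  1.26  0.    1.37]
```

View pics/w29.png

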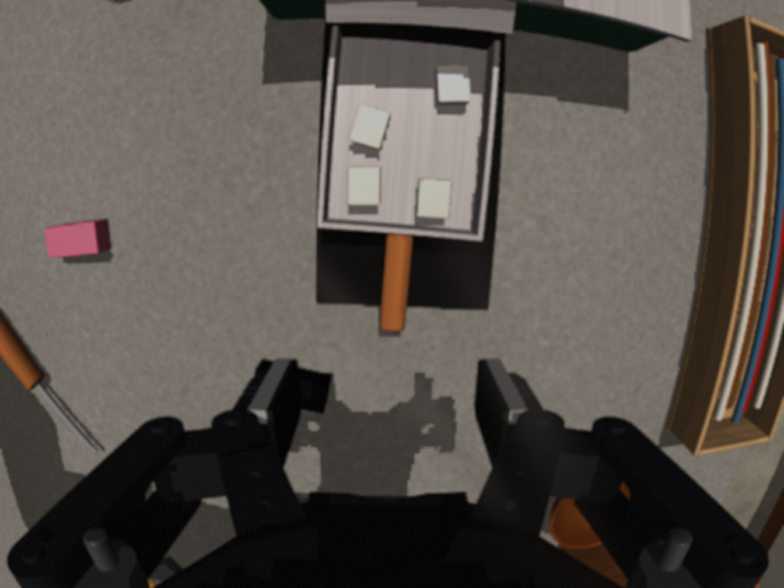

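```bash
python3 - <<'E'
from bars import *
w=shot("wrist");s=shot("scene")
for p in [(389,238),(411,238),(381,328),(404,330)]: print("h",np.round(onz(w,p[0]/1.4,p[1]/1.4,.034),4))
for p in [(320,225),(482,240),(332,28),(500,45)]: print("wall top",np.round(onz(w,p[0]/1.4,p[1]/1.4,.032),4))
for p in [(318,302),(489,308)]: print("mat",np.round(onz(w,p[0]/1.4,p[1]/1.4,.004),4))
# handle end two view
print(tri(w,(392.5/1.4,329/1.4),s,(200+52/3,170+210/3)))
E
```

```text
h [ 0.5843 -0.0858  0.034 ]
h [ 0.5975 -0.0858  0.034 ]
h [ 0.5794 -0.1428  0.034 ]
h [ 0.5939 -0.1441  0.034 ]
wall top [ 0.5426 -0.078   0.032 ]
wall top [ 0.6411 -0.0867  0.032 ]
wall top [0.5501 0.0434 0.032 ]
wall top [0.6508 0.0347 0.032 ]
mat [ 0.5351 -0.1348  0.004 ]
mat [ 0.6545 -0.1388  0.004 ]
(array([ 0.58610052, -0.1413148 ,  0.03286243]), np.float64(0.004927198056633363))
```

```bash
python3 - <<'E'
from bars import *
rel((.5888,-.114,.011),down(np.radians(-4.3)))
E
```

```text
travel [0.0007 0.0031 0.153 ] dr [-0.0008 -0.0026  0.0771] |dr|deg 4.4
```

```bash
python3 -m crank '{"dr":[[0,0,0.077],[0,0,0.077],[0,0,0.077],[0,0,0.077],[0,0,0.077],[0,0,0.077],[0,0,0.077]],"travel":[[0.0007,0.003,0.05],[0.0007,0.003,0.1],[0.0007,0.003,0.13],[0.0007,0.003,0.145],[0.0007,0.003,0.150],[0.0007,0.003,0.152],[0.0007,0.003,0.152]],"hand":[0.06,0.06,0.06,0.06,0.06,0.06,0.06]}'; python3 - <<'E'
from bars import *
st(); w=shot("wrist","w30.png",1.4); rel((.5888,-.114,.011),down(np.radians(-4.3)))
E
```

```text
clock: 38.05
eef_pos: [0.5884, -0.114, 0.0118]
tool_rot: [0.734, 0.679, 0.001, -0.001]
ft_force: [-0.4, -0.5, 0.5]
grip_width: 0.0603
t 38.05 p [ 0.5884 -0.114   0.0118] yawY -4.4 z [-0.001  0.003 -1.   ] f [-0.4 -0.5  0.5] w 0.0603 q [-0.19  0.61 -0.04  0.93  0.    1.45]
travel [0.0001 0.0005 0.0008] dr [-0.001  -0.0025 -0.0018] |dr|deg 0.2
```

View pics/w30.png

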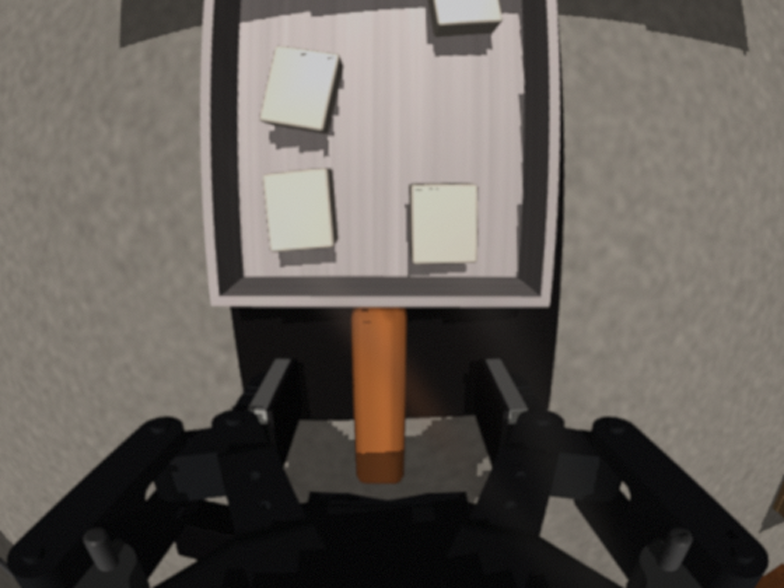

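```bash
python3 -m crank '{"dr":[[0,0,0],[0,0,0],[0,0,0],[0,0,0],[0,0,0],[0,0,0]],"travel":[[0,-0.001,0],[0,-0.001,0],[0,-0.001,0],[0,-0.001,0],[0,-0.001,0],[0,-0.001,0]],"hand":[0.04,0.02,0.008,0.008,0.008,0.008]}'; python3 - <<'E'
from bars import *
st()
E
```

```text
clock: 38.85
eef_pos: [0.5863, -0.1139, 0.0108]
tool_rot: [0.734, 0.679, -0.0, -0.002]
ft_force: [-2.1, -0.7, 5.8]
grip_width: 0.0148
t 38.85 p [ 0.5863 -0.1139  0.0108] yawY -4.41 z [-0.003  0.003 -1.   ] f [-2.1 -0.7  5.8] w 0.0148 q [-0.19  0.61 -0.04  0.93  0.    1.45]
```

```bash
python3 -m crank '{"dr":[[0,0,0],[0,0,0],[0,0,0],[0,0,0],[0,0,0],[0,0,0],[0,0,0],[0,0,0]],"travel":[[0,0,-0.005],[0,0,-0.02],[0,0,-0.045],[0,0,-0.075],[0,0,-0.11],[0,0,-0.14],[0,0,-0.155],[0,0,-0.155]],"hand":[0.008,0.008,0.008,0.008,0.008,0.008,0.008,0.008]}'; python3 - <<'E'
from bars import *
st(); w=shot("wrist","w31.png",1.4); d=shot("side","d31.png",3,(160,100,420,280))
E
```

```text
clock: 39.85
eef_pos: [0.5875, -0.1144, 0.1666]
tool_rot: [0.734, 0.679, 0.001, -0.001]
ft_force: [-0.2, 0.4, -2.3]
grip_width: 0.0148
t 39.85 p [ 0.5875 -0.1144  0.1666] yawY -4.41 z [-0.001  0.002 -1.   ] f [-0.2  0.4 -2.3] w 0.0148 q [-0.19  0.47  0.17  1.27  0.    1.45]
```

View pics/w31.png

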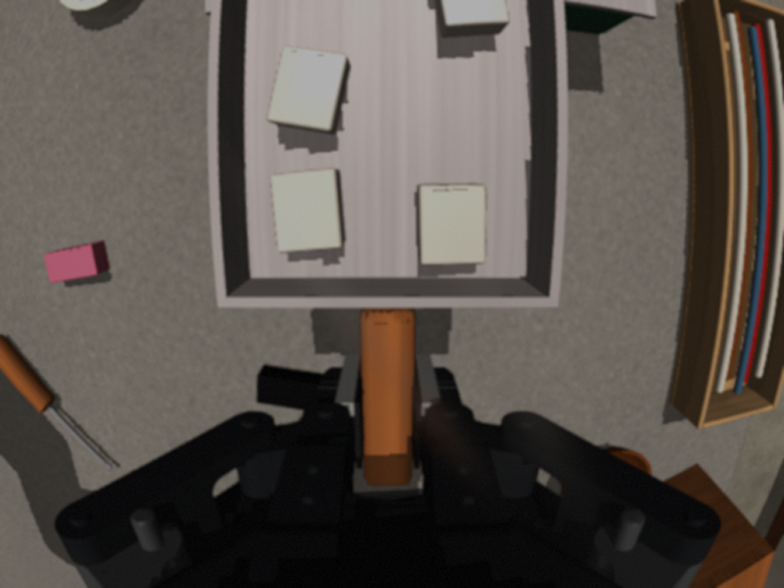

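View pics/d31.png

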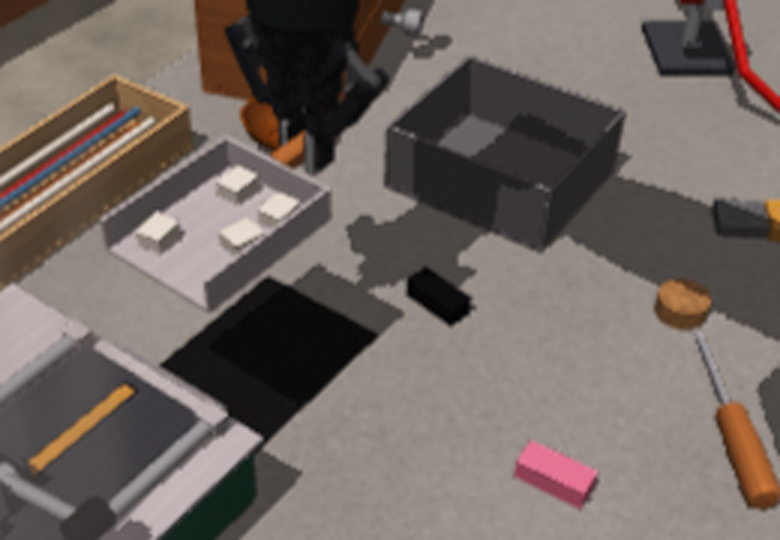

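```bash
python3 -m crank '{"dr":[[0,0,-0.05],[0,0,-0.13],[0,0,-0.24],[0,0,-0.37],[0,0,-0.5],[0,0,-0.63],[0,0,-0.76],[0,0,-0.89],[0,0,-1.02],[0,0,-1.15]],"travel":[[-0.006,-0.004,-0.003],[-0.014,-0.009,-0.008],[-0.023,-0.015,-0.014],[-0.032,-0.021,-0.02],[-0.041,-0.027,-0.025],[-0.048,-0.032,-0.03],[-0.053,-0.036,-0.03],[-0.053,-0.036,-0.03],[-0.053,-0.036,-0.03],[-0.053,-0.036,-0.03]],"hand":[0.008,0.008,0.008,0.008,0.008,0.008,0.008,0.008,0.008,0.008]}'
python3 -m crank '{"dr":[[0,0,-0.13],[0,0,-0.26],[0,0,-0.39],[0,0,-0.52],[0,0,-0.65],[0,0,-0.78],[0,0,-0.91],[0,0,-1.04],[0,0,-1.17],[0,0,-1.3]],"travel":[[0,0,0],[0,0,0],[0,0,0],[0,0,0],[0,0,0],[0,0,0],[0,0,0],[0,0,0],[0,0,0],[0,0,0]],"hand":[0.008,0.008,0.008,0.008,0.008,0.008,0.008,0.008,0.008,0.008]}'; python3 - <<'E'
from bars import *
st(); s=shot("scene","s32.png",1.4); d=shot("side","d32.png",1.4); rel((.552,-.192,.15),down(np.pi))
E
```

```text
clock: 41.2
eef_pos: [0.5461, -0.1641, 0.1934]
tool_rot: [0.244, 0.97, 0.001, -0.004]
ft_force: [-0.1, -0.2, -3.7]
grip_width: 0.0148
clock: 42.45
eef_pos: [0.546, -0.1638, 0.1933]
tool_rot: [-0.392, 0.92, 0.004, -0.002]
ft_force: [0.4, 1.0, -2.3]
grip_width: 0.0148
t 42.45 p [ 0.546  -0.1638  0.1933] yawY 136.21 z [-0.006  0.005 -1.   ] f [ 0.4  1.  -2.3] w 0.0148 q [-0.29  0.4   0.13  1.31  0.   -1.1 ]
travel [ 0.0161 -0.0241  0.0433] dr [ 0.0077  0.0022 -0.7688] |dr|deg 44.1
```

View pics/s32.png

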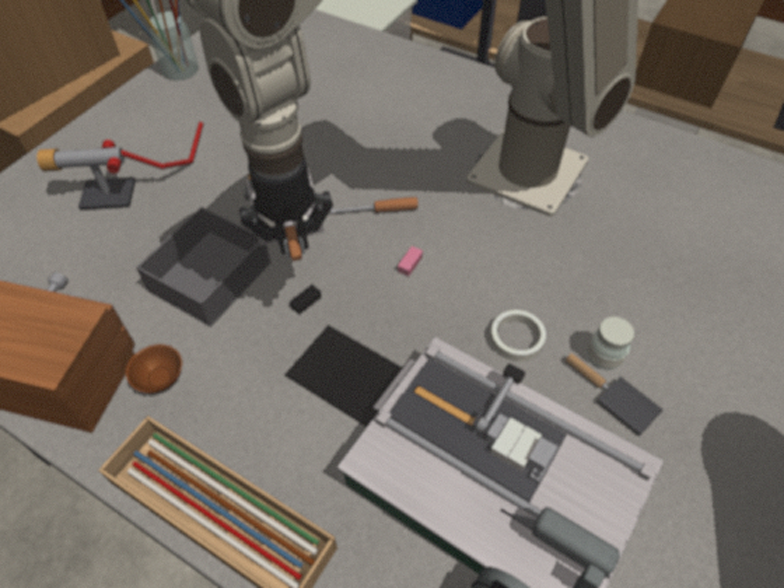

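View pics/d32.png

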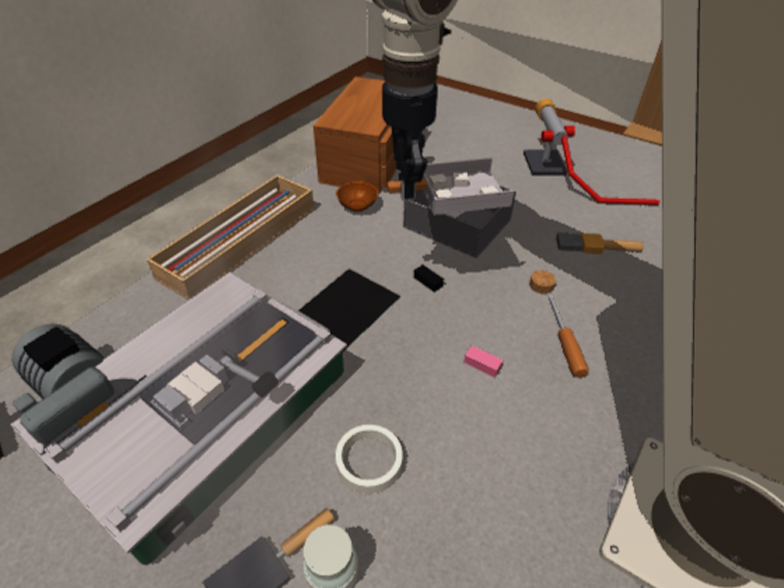

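```bash
python3 -m crank '{"dr":[[0,0,-0.13],[0,0,-0.26],[0,0,-0.39],[0,0,-0.52],[0,0,-0.65],[0,0,-0.74],[0.006,0.002,-0.769],[0.006,0.002,-0.769]],"travel":[[0.004,-0.006,0],[0.008,-0.012,0],[0.012,-0.018,0],[0.016,-0.025,0],[0.02,-0.028,0.01],[0.02,-0.028,0.02],[0.02,-0.028,0.03],[0.02,-0.028,0.035]],"hand":[0.008,0.008,0.008,0.008,0.008,0.008,0.008,0.008]}'; python3 - <<'E'
from bars import *
st(); s=shot("scene","s33.png",4,(90,130,230,250)); d=shot("side","d33.png",4,(265,90,395,200)); rel((.554,-.197,.11),down(np.pi))
E
```

```text
clock: 43.55
eef_pos: [0.5522, -0.1976, 0.1588]
tool_rot: [-0.707, 0.708, 0.0, -0.0]
ft_force: [0.1, 0.3, -2.1]
grip_width: 0.0149
t 43.55 p [ 0.5522 -0.1976  0.1588] yawY 179.93 z [-0.001  0.    -1.   ] f [ 0.1  0.3 -2.1] w 0.0149 q [-0.34  0.45  0.11  1.24 -0.   -1.91]
travel [-0.0007 -0.0016  0.0492] dr [ 0.0004 -0.0001 -0.0008] |dr|deg 0.1
```

View pics/s33.png

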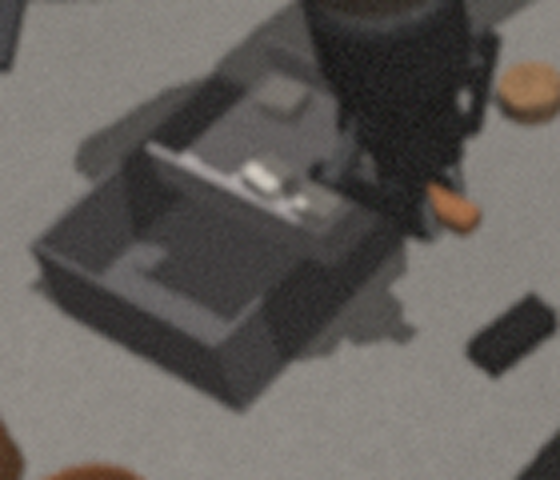

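View pics/d33.png

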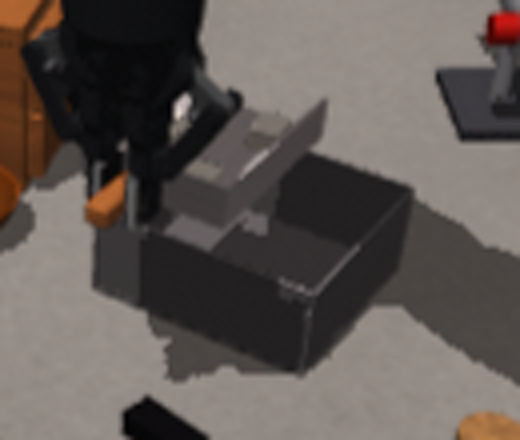

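```bash
python3 -m crank '{"dr":[[0,0,0],[0,0,0],[0,0,0],[0,0,0]],"travel":[[0,-0.001,0.015],[0,-0.001,0.035],[0,-0.001,0.05],[0,-0.001,0.054]],"hand":[0.008,0.008,0.008,0.008]}'
python3 -m crank '{"dr":[[0,-0.131,0],[0,-0.262,0],[0,-0.393,0],[0,-0.524,0],[0,-0.524,0]],"travel":[[0.002,0,-0.0206],[0.0067,0,-0.0407],[0.0139,0,-0.0601],[0.0237,0,-0.0783],[0.0237,0,-0.0783]],"hand":[0.008,0.008,0.008,0.008,0.008]}'; python3 - <<'E'
from bars import *
st(); s=shot("scene","s34.png",4,(90,110,230,250)); d=shot("side","d34.png",4,(265,70,395,200))
E
```

```text
clock: 44.15
eef_pos: [0.5532, -0.1978, 0.1046]
tool_rot: [0.707, -0.707, -0.0, 0.0]
ft_force: [-0.2, 0.9, -2.5]
grip_width: 0.0147
clock: 44.78
eef_pos: [0.5542, -0.2254, 0.1836]
tool_rot: [-0.682, 0.684, 0.181, 0.183]
ft_force: [0.7, -0.6, -3.6]
grip_width: 0.015
t 44.77 p [ 0.5542 -0.2254  0.1836] yawY 179.79 z [ 0.003  0.498 -0.867] f [ 0.7 -0.6 -3.6] w 0.015 q [-0.6   0.7   0.48  1.67  0.43 -2.23]
```

View pics/s34.png

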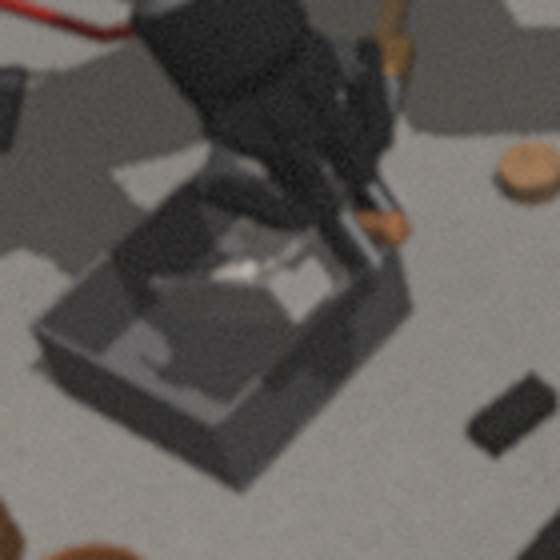

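View pics/d34.png

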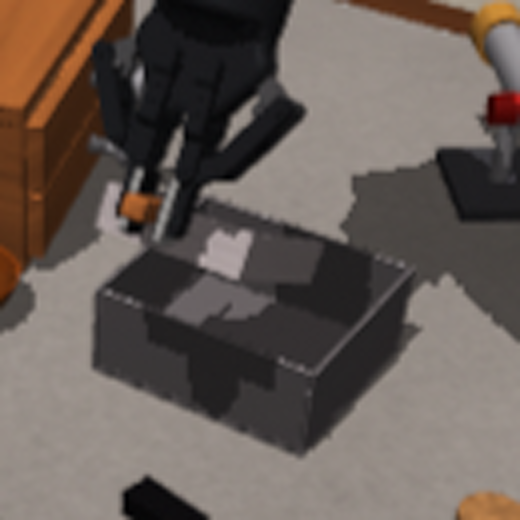

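```bash
python3 -m crank '{"dr":[[0,-0.131,0],[0,-0.262,0],[0,-0.393,0],[0,-0.524,0],[0,-0.524,0]],"travel":[[0.002,0,-0.0206],[0.0067,0,-0.0407],[0.0139,0,-0.0601],[0.0237,0,-0.0783],[0.0237,0,-0.0783]],"hand":[0.008,0.008,0.008,0.008,0.008]}'; python3 - <<'E'
from bars import *
st(); s=shot("scene","s35.png",4,(90,90,230,240)); d=shot("side","d35.png",4,(265,50,395,200)); w=shot("wrist","w35.png",1.2)
E
```

```text
clock: 45.5
eef_pos: [0.5311, -0.2418, 0.2077]
tool_rot: [-0.611, 0.629, 0.326, 0.353]
ft_force: [0.5, -0.6, -1.4]
grip_width: 0.0149
t 45.5 p [ 0.5311 -0.2418  0.2077] yawY 177.68 z [ 0.046  0.842 -0.537] f [ 0.5 -0.6 -1.4] w 0.0149 q [-0.77  0.97  0.75  2.15  0.69 -2.61]
```

View pics/s35.png

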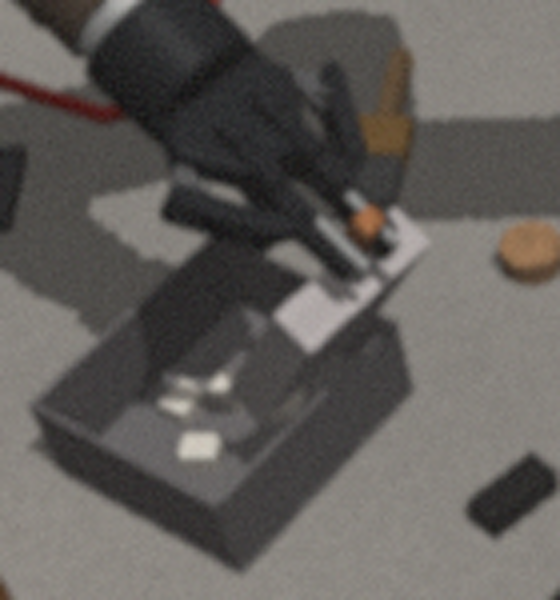

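View pics/d35.png

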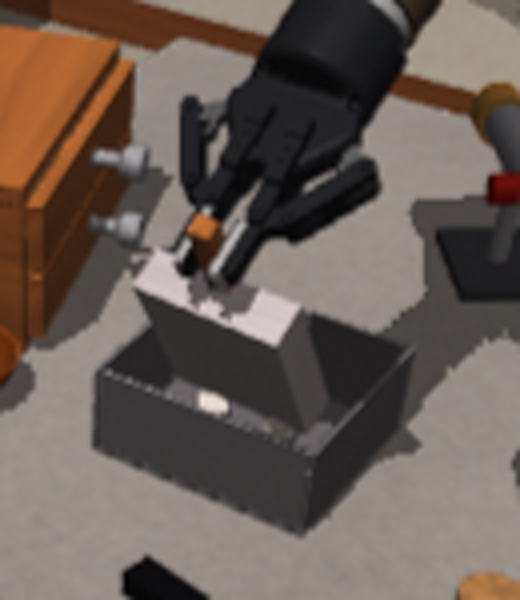

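View pics/w35.png

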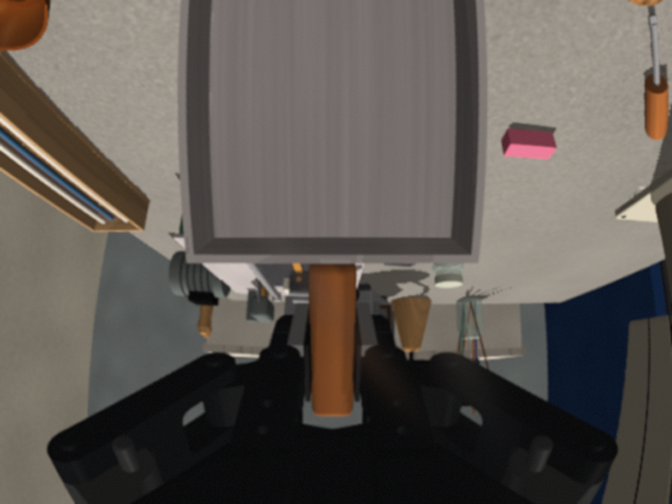

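All four cut-offs lie in the tub (scene crop: (182,385), (218,380), (176,405), (198,447)), and the pan looks empty. I'll level it back now, moving upward.

```bash
python3 - <<'E'
from bars import *
a=np.radians(30)
def tilt(th): 
    return down(np.pi)@Rn.from_rotvec([0,-th,0]).as_matrix()
rel((.545,-.23,.26),tilt(np.radians(45))); rel((.554,-.2254,.25),tilt(np.radians(30)));
E
```

```text
travel [-0.0469 -0.0125 -0.0159] dr [-0.0486  0.2121 -0.0014] |dr|deg 12.5
travel [-0.041  -0.0211 -0.0062] dr [-0.0484  0.4739 -0.0078] |dr|deg 27.3
```

```bash
python3 -m crank '{"dr":[[0,0,0],[-0.02,0.1,0],[-0.048,0.212,0],[-0.048,0.35,0],[-0.048,0.474,0],[-0.048,0.474,0]],"travel":[[-0.02,-0.004,-0.008],[-0.04,-0.01,-0.015],[-0.047,-0.0125,-0.016],[-0.045,-0.018,-0.012],[-0.041,-0.021,-0.006],[-0.041,-0.021,-0.006]],"hand":[0.008,0.008,0.008,0.008,0.008,0.008]}'; python3 - <<'E'
from bars import *
st(); s=shot("scene","s36.png",4,(90,110,230,250)); w=shot("wrist","w36.png",1.2)
rel((.554,-.2,.22),down(np.pi))
E
```

```text
clock: 46.4
eef_pos: [0.5541, -0.2231, 0.2535]
tool_rot: [-0.682, 0.684, 0.183, 0.183]
ft_force: [0.1, 0.4, -1.6]
grip_width: 0.0146
t 46.4 p [ 0.5541 -0.2231  0.2535] yawY 179.8 z [ 0.001  0.501 -0.866] f [ 0.1  0.4 -1.6] w 0.0146 q [-0.6   0.68  0.62  1.83  0.43 -2.23]
travel [-0.0066 -0.0009  0.039 ] dr [ 0.0038  0.5275 -0.008 ] |dr|deg 30.2
```

View pics/s36.png

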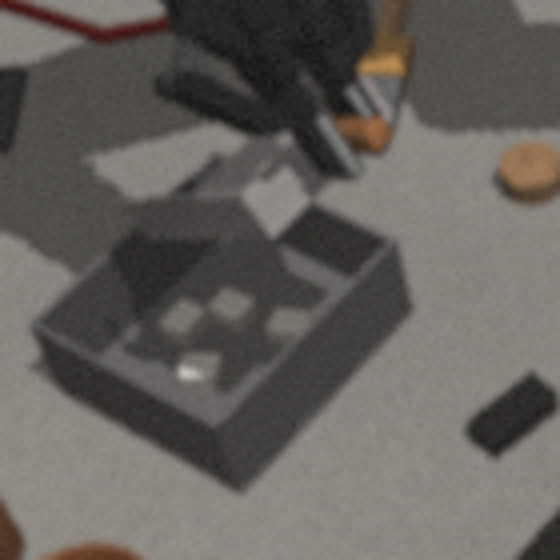

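View pics/w36.png

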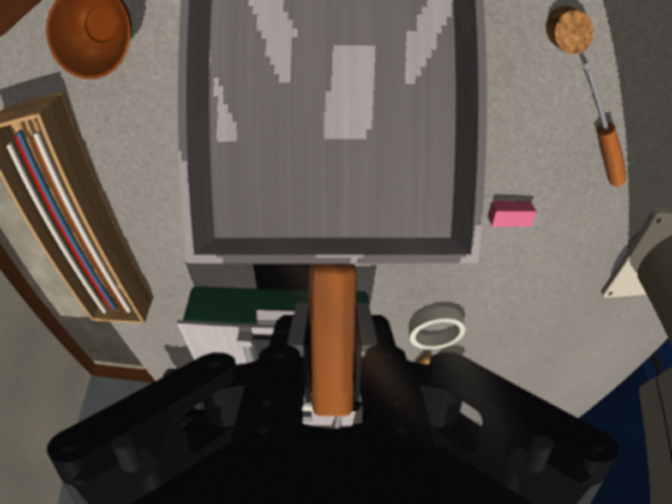

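```bash
python3 -m crank '{"dr":[[0,0.13,0],[0,0.26,0],[0,0.4,0],[0.002,0.5275,-0.004],[0.002,0.5275,-0.004]],"travel":[[-0.002,0,0.01],[-0.004,0,0.02],[-0.006,0,0.03],[-0.0066,-0.001,0.039],[-0.0066,-0.001,0.039]],"hand":[0.008,0.008,0.008,0.008,0.008]}'
python3 -m crank '{"dr":[[0,0,0.13],[0,0,0.28],[0,0,0.43],[0,0,0.58],[0,0,0.73],[0,0,0.88],[0,0,1.03],[0,0,1.18],[0,0,1.33],[0,0,1.48]],"travel":[[-0.002,0,0],[-0.006,0,0],[-0.01,0,0],[-0.014,0,0],[-0.02,0,0],[-0.025,0,0],[-0.03,0,0],[-0.03,0,0],[-0.03,0,0],[-0.03,0,0]],"hand":[0.008,0.008,0.008,0.008,0.008,0.008,0.008,0.008,0.008,0.008]}'; python3 - <<'E'
from bars import *
st(); s=shot("scene","s37.png",4,(190,220,330,330)); d=shot("side","d37.png",4,(200,170,300,260))
rel((.5937,-.1177,.20),down(np.radians(-1.4)))
E
```

```text
clock: 47.12
eef_pos: [0.5531, -0.1989, 0.217]
tool_rot: [-0.706, 0.708, 0.004, -0.002]
ft_force: [-0.6, -0.3, -1.8]
grip_width: 0.0151
clock: 48.38
eef_pos: [0.5539, -0.1727, 0.2172]
tool_rot: [-0.039, 0.999, 0.001, -0.003]
ft_force: [-0.2, -0.3, -2.1]
grip_width: 0.0149
t 48.38 p [ 0.5539 -0.1727  0.2172] yawY 94.5 z [-0.007  0.002 -1.   ] f [-0.2 -0.3 -2.1] w 0.0149 q [-0.3   0.41  0.21  1.38  0.   -0.38]
travel [-0.0443  0.0513  0.0171] dr [-0.0034 -0.0068  1.679 ] |dr|deg 96.2
```

View pics/s37.png

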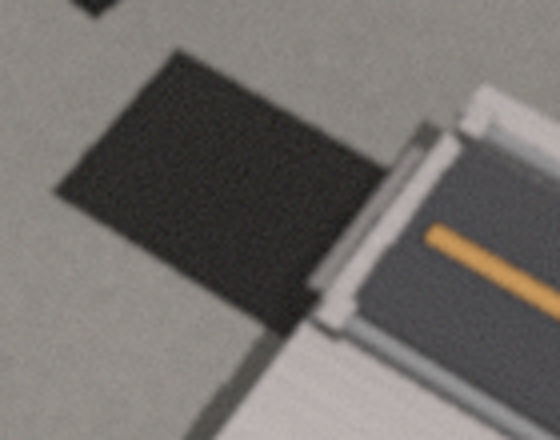

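View pics/d37.png

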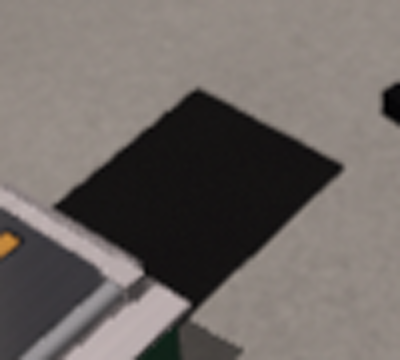

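```bash
python3 - <<'E'
from bars import *
s=shot("scene"); d=shot("side")
S=lambda x,y:(190+x/4,220+y/4); D=lambda x,y:(200+x/4,170+y/4)
for p in [(178,50),(55,190),(388,170),(283,333)]: print("s",np.round(onz(s,*S(*p),.004),4))
for p in [(343,167),(198,90),(190,308),(55,207)]: print("d",np.round(onz(d,*D(*p),.004),4))
E
```

```text
s [ 0.5334 -0.1298  0.004 ]
s [ 0.6493 -0.135   0.004 ]
s [0.5391 0.0208 0.004 ]
s [0.656  0.0244 0.004 ]
d [ 0.5287 -0.1315  0.004 ]
d [ 0.646  -0.1362  0.004 ]
d [0.5369 0.013  0.004 ]
d [ 0.6524 -0.0025  0.004 ]
```

```bash
python3 -m crank '{"dr":[[0,0,0.15],[0,0,0.33],[0,0,0.51],[0,0,0.69],[0,0,0.87],[0,0,1.05],[0,0,1.23],[0,0,1.41],[0,0,1.59],[-0.003,-0.007,1.679]],"travel":[[0,0,0],[-0.005,0.005,0],[-0.012,0.015,0],[-0.02,0.025,0],[-0.03,0.035,0],[-0.04,0.045,0],[-0.0436,0.054,0],[-0.0436,0.054,0],[-0.0436,0.054,0],[-0.0436,0.054,0.01]],"hand":[0.008,0.008,0.008,0.008,0.008,0.008,0.008,0.008,0.008,0.008]}'
python3 -m crank '{"dr":[[0,0,0],[0,0,0]],"travel":[[0,0,0],[0,0,0.03]],"hand":[0.008,0.008]}'
python3 - <<'E'
from bars import *
st(); w=shot("wrist","w38.png",1.2); rel((.593,-.115,.10),down(np.radians(-1.4)))
E
```

```text
clock: 49.82
eef_pos: [0.5935, -0.1141, 0.2081]
tool_rot: [0.716, 0.699, 0.0, 0.002]
ft_force: [-0.4, -0.3, -2.9]
grip_width: 0.0149
clock: 50.08
eef_pos: [0.5951, -0.1144, 0.1802]
tool_rot: [0.714, 0.7, 0.002, 0.004]
ft_force: [0.2, -0.8, -2.5]
grip_width: 0.0146
t 50.08 p [ 0.5951 -0.1144  0.1802] yawY -1.13 z [ 0.008 -0.003 -1.   ] f [ 0.2 -0.8 -2.5] w 0.0146 q [-0.19  0.47  0.2   1.3  -0.    1.4 ]
travel [-0.0011  0.0015  0.074 ] dr [-0.0026  0.0018  0.0045] |dr|deg 0.3
```

View pics/w38.png

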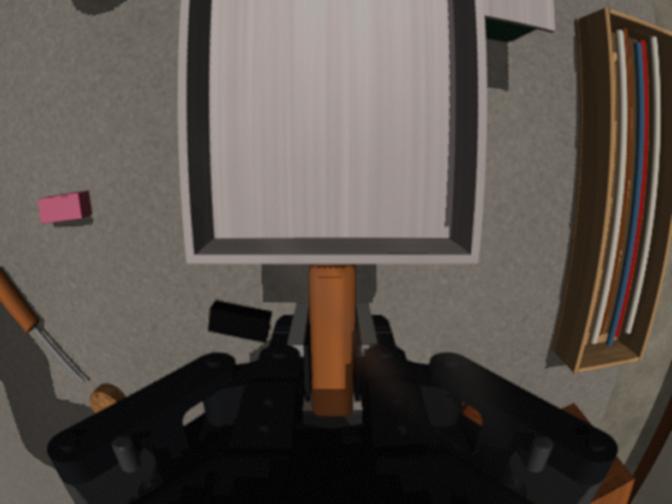

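```bash
python3 -m crank '{"dr":[[0,0,0],[0,0,0],[0,0,0],[0,0,0],[0,0,0],[0,0,0],[0,0,0],[0,0,0]],"travel":[[-0.001,0,0.04],[-0.001,0,0.08],[-0.001,0,0.115],[-0.001,0,0.14],[-0.001,0,0.153],[-0.001,0,0.16],[-0.001,0,0.16],[-0.001,0,0.16]],"hand":[0.008,0.008,0.008,0.008,0.008,0.008,0.008,0.008]}'
python3 - <<'E'
from bars import *
st(); s=shot("scene","s39.png",4,(190,220,330,330)); d=shot("side","d39.png",4,(180,150,310,260)); rel((.593,-.115,.0108),down(np.radians(-1.4)))
E
```

```text
clock: 51.12
eef_pos: [0.5941, -0.1151, 0.0189]
tool_rot: [0.715, 0.699, 0.0, 0.002]
ft_force: [-0.0, 0.7, -1.2]
grip_width: 0.0151
t 51.12 p [ 0.5941 -0.1151  0.0189] yawY -1.26 z [ 0.004 -0.003 -1.   ] f [-0.   0.7 -1.2] w 0.0151 q [-0.19  0.61 -0.02  0.94 -0.    1.4 ]
travel [ 0.0001 -0.001   0.008 ] dr [0.0038 0.0028 0.0024] |dr|deg 0.3
```

View pics/s39.png

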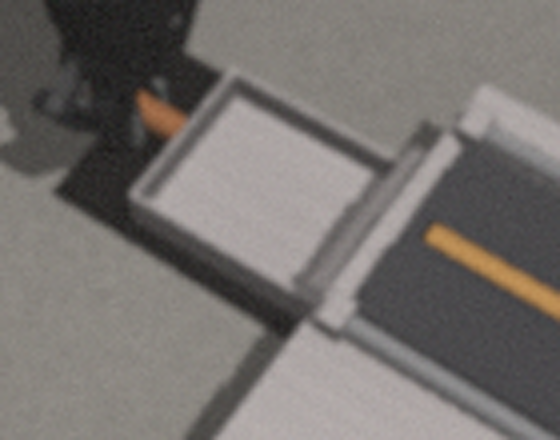

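View pics/d39.png

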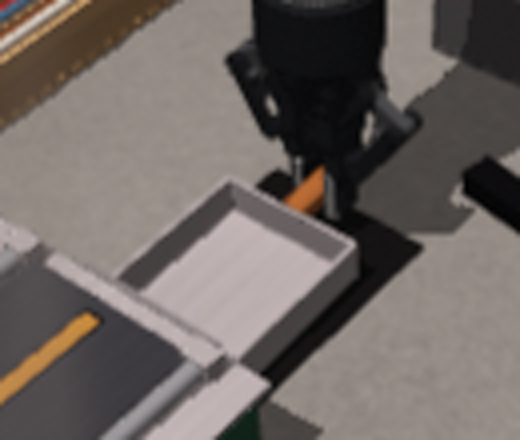

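```bash
python3 -m crank '{"dr":[[0.003,0.003,0],[0.003,0.003,0],[0.003,0.003,0],[0.003,0.003,0],[0.003,0.003,0]],"travel":[[0,-0.001,0.004],[0,-0.001,0.006],[0,-0.001,0.0075],[0,-0.001,0.0085],[0,-0.001,0.0085]],"hand":[0.008,0.008,0.008,0.008,0.008]}'
python3 - <<'E'
from bars import *
st()
E
```

```text
clock: 51.85
eef_pos: [0.5921, -0.1151, 0.0107]
tool_rot: [0.715, 0.699, -0.0, -0.0]
ft_force: [-3.9, -0.9, 7.4]
grip_width: 0.0146
t 51.85 p [ 0.5921 -0.1151  0.0107] yawY -1.29 z [-0.001  0.    -1.   ] f [-3.9 -0.9  7.4] w 0.0146 q [-0.19  0.62 -0.02  0.93  0.    1.4 ]
```

Contact at the same height as the pick-up (z 0.0107). I'll release, rise and check.

```bash
python3 -m crank '{"dr":[[0,0,0],[0,0,0],[0,0,0],[0,0,0],[0,0,0],[0,0,0],[0,0,0],[0,0,0],[0,0,0]],"travel":[[0,0,-0.0005],[0,0,-0.0005],[0,0,-0.0005],[0,0,-0.02],[0,0,-0.06],[0,0,-0.12],[-0.04,-0.05,-0.18],[-0.09,-0.1,-0.23],[-0.12,-0.14,-0.23]],"hand":[0.03,0.05,0.05,0.05,0.05,0.05,0.05,0.05,0.05]}'
python3 - <<'E'
from bars import *
st(); s=shot("scene","s40.png",1.4); d=shot("side","d40.png",1.4); w=shot("wrist","w40.png",1.4)
E
```

```text
clock: 52.98
eef_pos: [0.4734, -0.2144, 0.2318]
tool_rot: [0.714, 0.7, 0.001, 0.002]
ft_force: [0.2, -1.2, -0.1]
grip_width: 0.0503
t 52.98 p [ 0.4734 -0.2144  0.2318] yawY -1.19 z [ 0.003 -0.001 -1.   ] f [ 0.2 -1.2 -0.1] w 0.0503 q [-0.43  0.28  0.05  1.35 -0.    1.17]
```

View pics/s40.png

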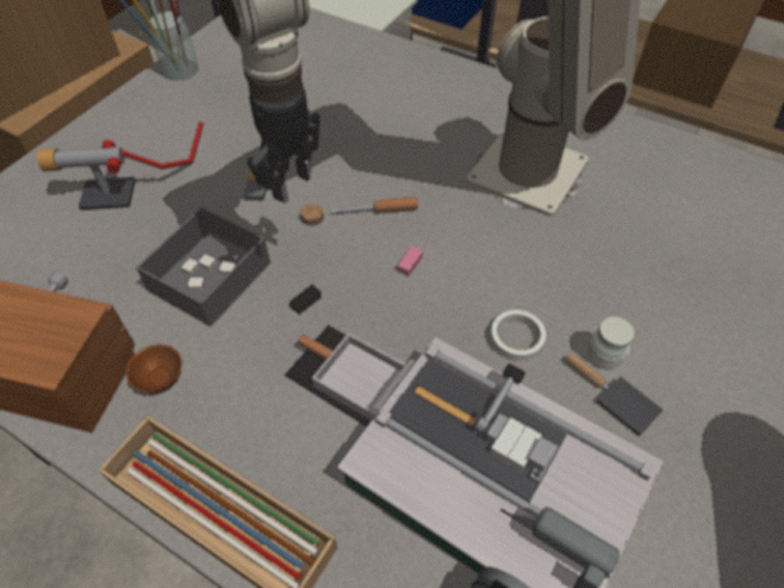

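View pics/d40.png

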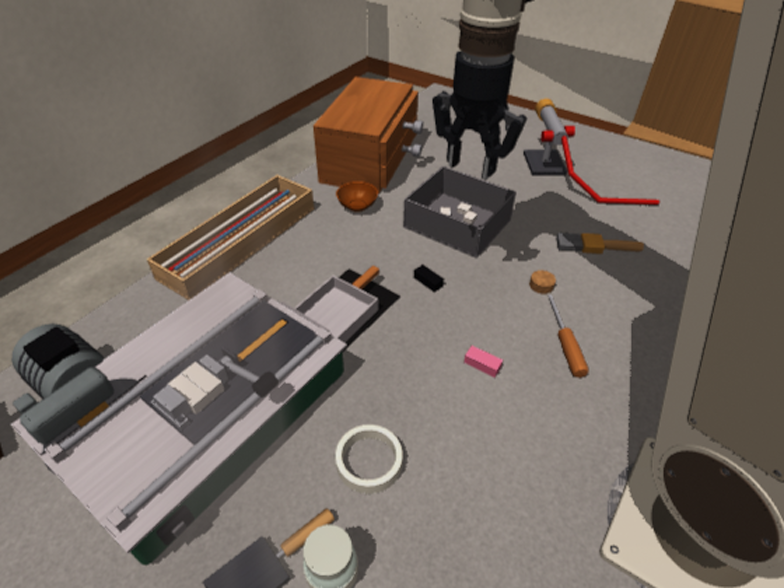

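View pics/w40.png

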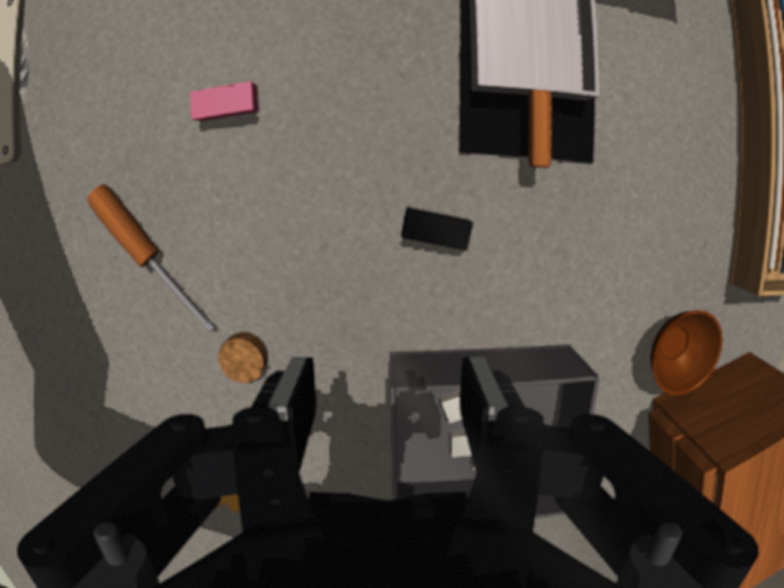

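```bash
python3 - <<'E'
from bars import *
w=shot("wrist","w41.png",4,(320,0,440,130)); s=shot("scene")
W=lambda x,y:(x/1.4,y/1.4)
for n,p,z in [("handle end",(541,166),.035),("handle base",(541,92),.035),("wallL",(477,91),.032),("wallR",(598,97),.032),("matL",(461,154),.004),("matR",(593,162),.004)]: print(n,np.round(onz(w,*W(*p),z),4))
print("bars"); bars(s,.104,v=150,amin=30)
E
```

```text
handle end [ 0.5917 -0.1426  0.035 ]
handle base [ 0.5927 -0.0849  0.035 ]
wallL [ 0.543  -0.0862  0.032 ]
wallR [ 0.643 -0.084  0.032]
matL [ 0.5343 -0.1339  0.004 ]
matR [ 0.6512 -0.1366  0.004 ]
bars
```

View pics/w41.png

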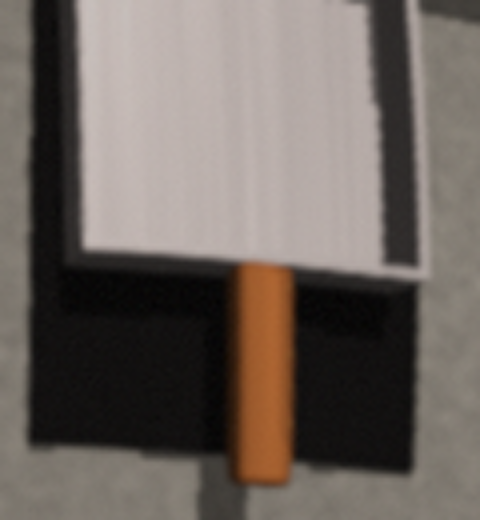

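```bash
python3 - <<'E'
from bars import *
s=shot("scene","s42.png",6,(325,255,425,355)); d=shot("side","d42.png",5,(90,230,210,310)); bars(s,.104,v=130,amin=30); bars(d,.104,v=160,amin=30); st()
E
```

```text
scene ctr [1020.4 -108.4] size [32.  72.1] long dir deg 121.7 px [ 74. 409.]
scene ctr [ 592.6 -341.3] size [27.1 53.4] long dir deg 138.4 px [141.3 187.3]
scene ctr [207.5  46.3] size [14.8 41.5] long dir deg 83.8 px [365.4 146.7]
scene ctr [221.4   2.1] size [25.9 45.5] long dir deg 94.8 px [346.8 143.6]
scene ctr [ 482.9 -603.7] size [34.8 35.1] long dir deg 112.1 px [ 94.  120.7]
scene ctr [ 16.8 -77.3] size [36.  51.7] long dir deg 60.2 px [351.1  88.1]
scene ctr [  65.8 -897.3] size [16.2 65.4] long dir deg 49.1 px [121.   13.8]
side ctr [-32.1  79.6] size [ 7.5 45.4] long dir deg 35.4 px [543.5 416. ]
side ctr [-11.2 -25. ] size [12.1 79.4] long dir deg 147.2 px [539.8 347.9]
side ctr [709.8 408.3] size [ 8.6 63.7] long dir deg 176.9 px [ 19.3 311.7]
side ctr [ 498.9 -297.7] size [21.8 49.1] long dir deg 142.7 px [333.1 150.5]
t 53.33 p [ 0.4735 -0.2125  0.2284] yawY -1.2 z [-0.002  0.001 -1.   ] f [0.4 0.1 0.1] w 0.0503 q [-0.42  0.28  0.05  1.34  0.    1.17]
```

View pics/s42.png

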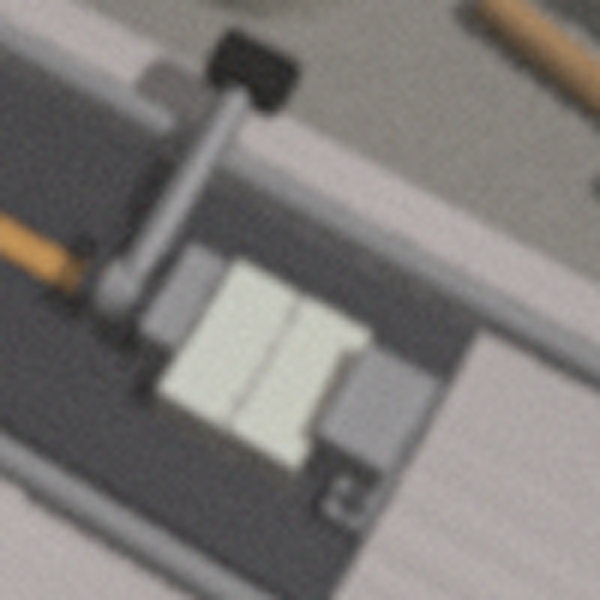

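View pics/d42.png

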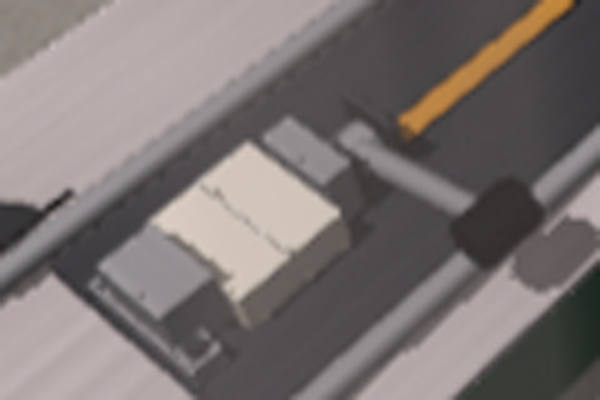

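The vise is unchanged: both bars are snug between the jaws and the lever is down. I'm handing in.

```bash
python3 - <<'E'
from workcell import job
print(job.job_done())
E
```

```text
the job is handed in; nothing more can be done
None
```

The saw is set up for the next cut, and I handed the job in at about 53 s of the 210 s allowed; no verdict came back.

**Vise:** I flipped the lever up, opened the jaw and laid both white bars (only two were there) flat on the bed. Bar 2 was knocked aside after I placed it, so I opened the jaw further and laid it again. I then pushed the jaw up until it stopped at about 16 N and pressed the lever fully down.

**Pan:** I tipped the four cut-offs into the tub and put the empty pan back on its mat with the handle outwards. I squared it to the saw; it had started about 3° off.

**Last checks:**
- **Bars:** measured gaps between the jaws and bars were under 1 mm. The bars' middles were within about 2 mm of the jaws' middles.
- **Lever:** the grip stood at about 0.116 m, against 0.122 m measured at the start and 0.116 m in the description.
- **Cut-offs and pan:** all four cut-offs were visible in the tub. The pan was empty, level and centred on the mat.
- **Rest of the bench:** the other things looked unmoved.

**Short of plan:**
- The pan tip stopped at about 57° instead of 60° because a wrist joint reached its range limit (2.15 rad).
- Wrist force reached about 40 N while I pressed the lever down, with the fingers holding the grip.
- In the last views the automatic search no longer picked the bars out one by one, so that final check was by eye.

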